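Open the glue booth's window to the mark and start its fan

TASK

Get the glue booth ready for work without grasping anything: gently push its counterweighted window up from beneath the yellow lip until the lip is level with the green flags on the posts, then take your hand away; the window stays where you leave it. Then press the green button on the fan control box fully down and let it come back up. Do not pinch the lip, press the button only once the window is set, and leave the tools, containers and other loose things where they are.

Things in the scene. Friction and masses are not known exactly. Their poses are not given: they have to be found in the camera images.
- booth: bench-top glue booth, fixed: dark steel posts, clear sides and back, 460 wide (its y), 220 deep (its x), front posts 520 high and 30 square, centred at x = -110, y = +-215 mm. Origin: centre of its underside on the table; its z is up and its x points from the open front (robot's side) straight to the back. It may be turned by up to about 12 degrees
- sash (a joint): height of the window above its lowest position, m: 0 lowest, 0.20 highest. It slides straight up in the front posts, is balanced by counterweights, has about 4 N of sliding friction and stays wherever it is left
- lip_line (a point): centre of the round yellow nose along the lip's front edge, at mid-width. The nose is a bar 16 mm in diameter and 260 long, along the booth's y; its lowest line is 8 mm below this point and is what to push on from beneath. The window's front face (400 wide, 260 high) is 50 mm behind this point (booth +x). Below it is open down to the table, 85 to 130 mm at the start
- lip_strip (a point): centre of the black strip (34 x 260 mm) on the upper face of the flat lip that joins the nose to the window, 33 mm behind and 5 mm above the nose's centre. The lip is 12 mm thick here, strip included; its underside is 1 mm above the nose's lowest line. Pressing on this strip and on the nose or underside at once counts as pinching
- flag_line (a point): mid-height of the green flags, half-way between the two. The flags are 20 mm high plates on the front of the two front posts, each from 200 to 272 mm to the side of this point, at the same height; they are fixed and mark where the middle of the lip's nose must be
- fanbox: grey control box, fixed, 90 (x) x 75 (y) x 50 high, with the round green fan button on its top. Origin: centre of its underside
- fan_top (a point): centre of the top of the green button (32 mm diameter), which points up and is pressed straight down
- fan (a joint): button travel, m: 0 released, 0.006 fully down (about 5 N); a spring brings it back
- bin: loose blue open bin 110 x 80 x 55 mm; origin under its centre; leave alone
- tape: loose roll of paper tape, 90 diameter, 24 high, lying flat; origin under its centre; leave alone
- brush: loose glue brush lying flat; leave alone
- hammer: loose hammer lying flat; leave alone
- spool: loose blue thread spool, 48 diameter, 56 high, upright; origin under its centre; leave alone
- jar: loose amber jar, 64 diameter, 75 high, standing inside the booth; origin under its centre; leave alone
- tin: loose metal tin, 60 diameter, 85 high, standing inside the booth; origin under its centre; leave alone
Mind the look-alikes: they are no part of the job. What is shaped like the fanbox but pink or turquoise is not meant.

How it is judged (in metres and radians):
On the way, in this order (a step that is already met when the one before it is completed fails the run):
1. the robot pushes the lip up from beneath, still below the flags ((contact force between anything else and sash_c0 above 1 N or contact force between anything else and sash_c1 above 1 N) and velocity of joint sash above 0.002 m/s and z of lip_line in the frame of flag_line below -0.01 m), for 0.1 s.
2. the lip rests level with the flags (within 10 mm), nothing touching it (z of lip_line in the frame of flag_line between -0.01 and 0.01 m and velocity of joint sash between -0.01 and 0.01 m/s and contact force between anything else and sash_c0 below 0.5 N and contact force between anything else and sash_c1 below 0.5 N and contact force between anything else and sash_c2 below 0.5 N), for 0.3 s.
3. the fan button is pressed fully down (value of joint fan above 0.0045 m), for 0.05 s.
At the end, for the whole second after the job is handed in: the middle of the lip's nose rests within 10 mm of the flags' mid-height, the button is up again after its press, and no loose thing has moved more than 30 mm (z of lip_line in the frame of flag_line between -0.01 and 0.01 m and velocity of joint sash between -0.01 and 0.01 m/s and value of joint fan below 0.0015 m and distance of each of bin, tape, brush, hammer, spool, jar, tin from where it was at the start of the episode below 0.03 m); the robot touches nothing.
It fails at once if the window is shoved or slammed (faster than 0.35 m/s) (velocity of joint sash above 0.35 m/s or velocity of joint sash below -0.35 m/s).
It fails at once if the lip is pinched: pressed on its top and its underside at once (contact force between anything else and sash_c2 above 1 N and (contact force between anything else and sash_c0 above 1 N or contact force between anything else and sash_c1 above 1 N)).
It fails at once if the button is pressed while the window is not at the mark (value of joint fan above 0.003 m and not (z of lip_line in the frame of flag_line between -0.01 and 0.01 m)).
It fails at once if a loose thing is moved more than 30 mm, knocked over or lifted (distance of any of bin, tape, brush, hammer, spool, jar, tin from where it was at the start of the episode above 0.03 m or angle between any of bin, spool, jar, tin's own z axis and vertical above 0.5 rad).
It also fails if it takes over 48 s, if anything falls off the work surface, if the arm or the gripper's body presses on something with over 40 N, if the wrist force passes 120 N, or if a joint passes its speed limit or range.

ROBOT

A 7-joint arm with a two-finger parallel gripper is mounted at the origin on the work surface. World frame = base frame: x ahead of the robot, y to its left, z up, the work surface at z = 0. Lengths are in m, angles in degrees, forces in N, time in s.
With the tool pointing down it reaches from about 0.4 to 0.85 m from the base axis. Payload 4.4 kg.
Tool frame: the origin (TCP) lies midway between the tips of the shut fingers; the grasp point (between the pads) lies 19 mm behind it; z points along the fingers, x is the direction in which the jaws open and shut, and the axes are right-handed (so a half turn about z gives the same grasp; the last joint's range is limited). The gripper opens to 94 mm and grips with 3 to 60 N. Pads are 16 mm wide; open, the fingers measure 119 mm over their backs; the gripper's body (75 mm by 177 mm) begins 78 mm behind the grasp point.
Start: joints at [-80.947, 36.005, 2.206, 86.941, -1.547, 57.084, -1.146], TCP at [0.144, 0.634, 0.205] pointing down, gripper open.
Joint ranges: [-175.42, 175.42], [-21.48, 121.26], [-71.46, 75.88], [10.55, 141.38], [-63.04, 243.04], [13.31, 113.54], [-168.57, 168.57]. Speed limits (degrees/s): [147.25, 147.25, 180, 180, 180, 180, 180].

INTERFACE

Orientations are given as [roll, pitch, yaw] about the fixed x, y, z axes, in that order (R = Rz(yaw) Ry(pitch) Rx(roll)).
In Python, from station import bot, cams, ticket gives the robot as it stands.
- The arm moves only by the tool step_arm, never from a script. Its argument "deltas" is a list of rows, each an object with "dr": the turn, a rotation vector about the tool's x, y, z in rad, a list of three; "linear": the shift along the tool's x, y, z in mm, a list of three; "grip": the closure in counts, from 0 (fully open) to 255 (shut). In form: [{"dr": [rx, ry, rz], "linear": [tx, ty, tz], "grip": grip}, ...]. A call has exactly 8 rows; each row is the pose to reach, as a shift and turn from the pose measured when the call began, along the tool's axes at that moment; what a row does not reach only later rows make up. A row lasts 1/8 s, in which the tool goes at most 62.5 mm and 10.7 degrees, less where a joint would pass 70% of its speed; a pose out of reach is approached as far as the arm can. A call with a gripper value outside its range is refused whole. The fingers move at their own pace and stop on an object; "squeeze" is the grip in N (left out, the last holds). Time passes only in rows, so rows that repeat a pose let the fingers close, or fill a call up. It gives the time, the measured TCP pose, the force and the opening at its end, in the units of the state.
- bot.read_state(): the state, without advancing time (a new reading comes with each control period).
- cams.snapshot(name): name is "scene" or "side" or "wrist"; returns a dict with "img" (480x640x3 uint8, red, green, blue), "fx", "fy", "cx", "cy" (pixels), "dist" ([k1, k2, p1, p2, k3] as OpenCV has them; the pictures are not rectified), "xyz" and "attitude" of the camera in the world; the wrist camera has in their place "hand_eye" (4x4, takes a point from camera to tool coordinates, whose origin is the TCP and whose axes are the tool frame's). Camera axes: x right, y up, looking along -z (the intrinsics and any distortion apply to the point x, -y, -z); pixel columns grow to the right and rows downward; lengths in m; the calibration is good to about 2 mm. A picture is of the moment at which its call begins: read the wrist's pose just before it. There is no depth.
- ticket.close_job(): hands the job in, once; it reports no verdict.
Trained networks look in the newest picture that a camera, given by its name, has taken for a name from the list of things; names that differ only in an ending like _2 or _b are one class to them, and where a whole thing is asked for, a point or a joint stands for the part that bears it (a point fixed in the world has none). Each returns a list of dicts, best first, with "confidence" (0 to 1); they miss things now and then, are a little off and sometimes report something else, mostly with a low value. They report only what shows in the picture. A call takes as long as a camera call. They do not tell look-alikes from the thing itself.
- cams.silhouettes(name, camera): "pixels" (480x640 bool, what is visible of it) and "bbox" ([left, top, width, height] in pixels, round what is visible of it).
The state is a dict: "time": time; "joint_positions": joint angles; "qd": joint speeds; "tau": joint torques, N m; "ee_pos": TCP position; "ee_rot": TCP orientation; "ft_force": force on the tool from outside, world axes, zero at the start; "wrist_torque": the same for the moment, N m; "opening": opening from 0.0 (shut) to 1.0 (fully open).
Only numpy, scipy, OpenCV 4.12 (cv2) and the standard library are available. Lean on these libraries where they do the work, as an engineer would, in place of code of your own. Each camera call takes 0.05 s, during which the arm holds its last target.

## Working session

There is one attempt and no reset: what is moved stays moved. The work goes in short steps, Python scripts to look and compute and a tool call to move; the robot and the scene stay as the last step left them, time stands still between calls to the robot, and variables do not carry over. Pictures are saved under pics/ and viewed, and the job is handed in when it is done.

Besides the shell and the picture viewer there is one more tool, called after ">>>" as name([rows], argument=value, ...), one row to a line, values as JSON. step_arm: Moves the arm, as the interface text tells. Its arguments: {"type":"object","properties":{"deltas":{"type":"array"},"squeeze":{"type":"number"}},"required":["deltas"]}

```bash
mkdir -p pics; ls; python3 - <<'E'
from station import bot,cams,ticket
import cv2,numpy as np
print(bot.read_state())
for n in ["scene","side","wrist"]:
    s=cams.snapshot(n)
    cv2.imwrite(f"pics/{n}0.png",s["img"][:,:,::-1])
    print(n,{k:v for k,v in s.items() if k!="img"})
    for t in ["sash","lip_line","lip_strip","booth","fanbox","fan_top","fan","bin","tape","brush","hammer","spool","jar","tin"]:
        try:
            for d in cams.silhouettes(t,n): print(n,t,d["bbox"],round(d["confidence"],2))
        except Exception as e: print(t,repr(e)[:100])
E
```

```text
pics
{'time': 0.0, 'joint_positions': array([-80.94708673,  36.05675014,   2.20037242,  86.99315238,
        -1.54500008,  57.08363835,  -1.14686773]), 'qd': array([ 0.07668878,  0.01021978,  0.04680073, -0.0270078 ,  0.03684419,
       -0.10187077, -0.04956968]), 'tau': array([ 3.28986507e-04, -5.49709690e+01,  1.14351757e+00, -1.86648130e+01,
       -5.22224244e-02,  2.32475140e-02,  1.66351051e-04]), 'ee_pos': array([0.14407767, 0.63317474, 0.20459382]), 'ee_rot': array([1.79998421e+02, 1.03910443e-01, 7.71789890e+01]), 'ft_force': array([-0.97492456,  0.43629792, -0.16532823]), 'wrist_torque': array([-0.00217308,  0.02772185,  0.00690548]), 'opening': 0.9987989675184972}
scene {'fx': 604.9032838732047, 'fy': 604.9032838732047, 'cx': 320.5845989168491, 'cy': 252.27007890450997, 'dist': array([-0.19172646,  0.        ,  0.        ,  0.        ,  0.        ]), 'xyz': array([0.812357  , 0.84911113, 1.82209643]), 'attitude': array([ 28.39611362,   0.54518707, 161.02067928])}
scene sash [288.0, 213.1, 41.3, 105.4] 0.81
scene lip_line [285.5, 204.5, 48.6, 113.7] 0.92
scene lip_strip [28
[... 2220 characters left out ...]
, 169.7, 73.5, 19.7] 0.68
side hammer [323.8, 49.1, 140.0, 281.7] 0.25
side spool [276.4, 462.5, 30.0, 17.5] 0.67
side jar [386.2, 210.3, 19.4, 21.8] 0.8
wrist {'fx': 412.88150631634477, 'fy': 412.88150631634477, 'cx': 319.17129979582006, 'cy': 241.03359230564166, 'dist': array([-0.00782423,  0.        ,  0.        ,  0.        ,  0.        ]), 'hand_eye': array([[ 9.99999605e-01,  7.77685886e-04,  4.30455647e-04,
        -1.01515507e-04],
       [ 8.55277805e-04, -9.73725414e-01, -2.27723708e-01,
        -6.56439789e-02],
       [ 2.42048090e-04,  2.27723986e-01, -9.73725694e-01,
        -1.78678072e-01],
       [ 0.00000000e+00,  0.00000000e+00,  0.00000000e+00,
         1.00000000e+00]])}
```

View pics/scene0.png

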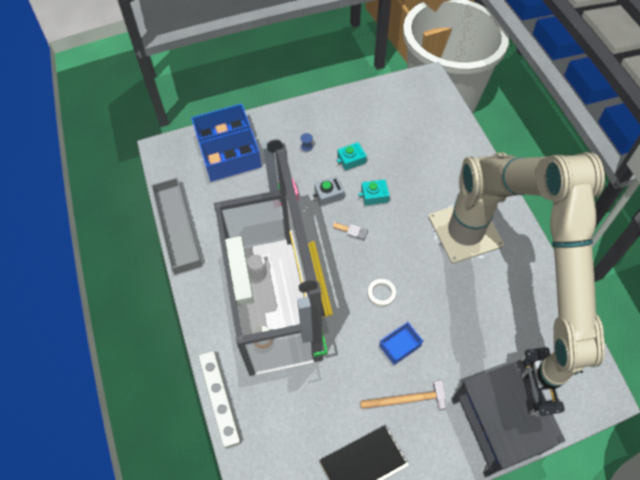

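View pics/side0.png

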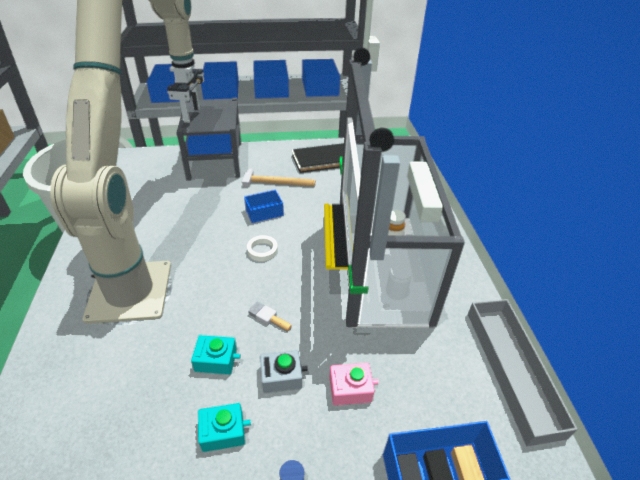

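View pics/wrist0.png

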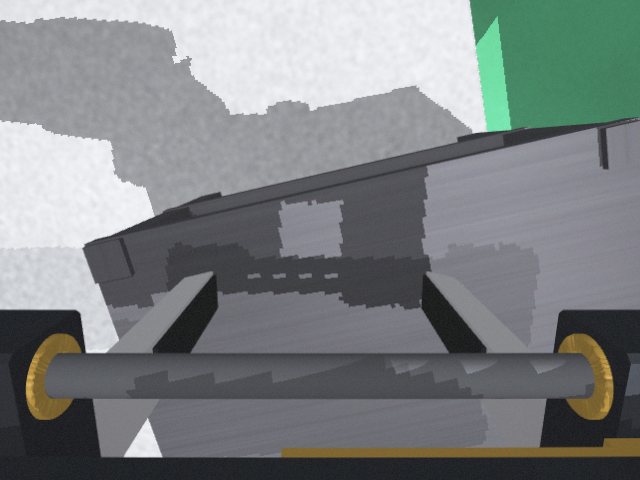

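```bash
python3 - <<'E'
import cv2
a=cv2.imread("pics/scene0.png");b=cv2.imread("pics/side0.png")
cv2.imwrite("pics/scene_z.png",cv2.resize(a[135:385,205:405],None,fx=3,fy=2.4*1.0,interpolation=cv2.INTER_CUBIC)[:600])
cv2.imwrite("pics/side_z.png",cv2.resize(b[110:300,310:400],None,fx=3,fy=3,interpolation=cv2.INTER_CUBIC))
cv2.imwrite("pics/side_z2.png",cv2.resize(b[320:460,180:400],None,fx=3,fy=3,interpolation=cv2.INTER_CUBIC))
E
```

```text
(no output)
```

View pics/scene_z.png

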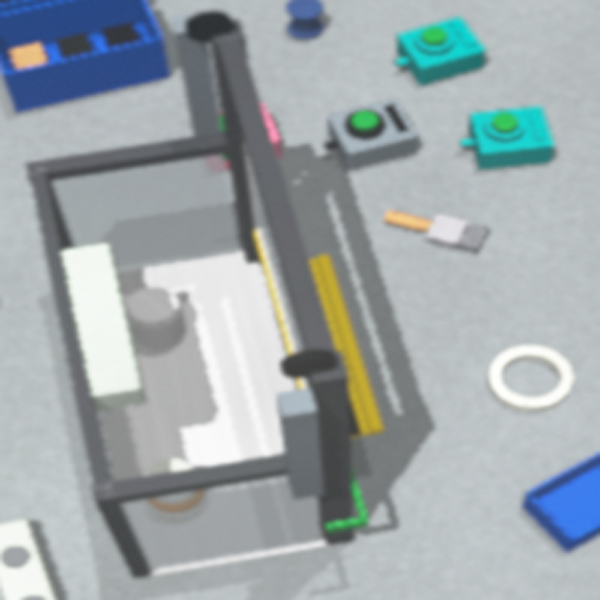

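View pics/side_z.png

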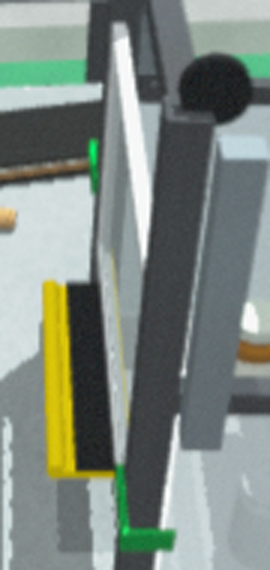

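View pics/side_z2.png

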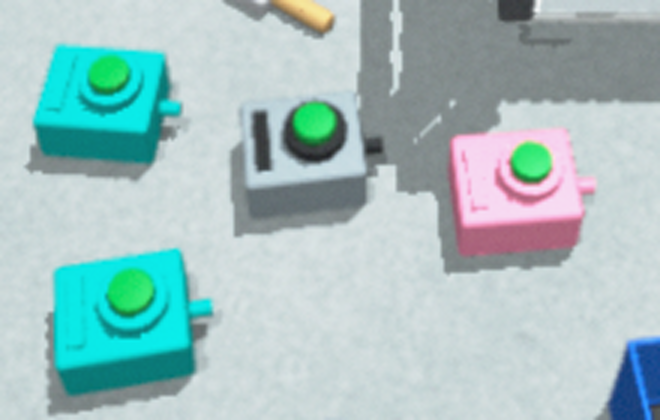

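```bash
cat > h.py <<'E'
import numpy as np,cv2
from scipy.spatial.transform import Rotation as R
def cam(name):
    D={'scene':(604.903,320.585,252.270,-0.19172646,[0.812357,0.84911113,1.82209643],[28.39611362,0.54518707,161.02067928]),
       'side':(437.335,317.512,235.882,-0.08329786,[0.40519056,-0.84231513,0.91919553],[48.30463373,-1.28585382,-6.79807139])}
    f,cx,cy,k,p,a=D[name]
    return np.array([[f,0,cx],[0,f,cy],[0,0,1]]),np.array([k,0,0,0,0.]),np.array(p),R.from_euler('xyz',a,degrees=True).as_matrix()
WK=np.array([[412.8815,0,319.1713],[0,412.8815,241.0336],[0,0,1]]);Wd=np.array([-0.00782423,0,0,0,0.])
HE=np.array([[ 9.99999605e-01,  7.77685886e-04,  4.30455647e-04,-1.01515507e-04],[ 8.55277805e-04, -9.73725414e-01, -2.27723708e-01,-6.56439789e-02],[ 2.42048090e-04,  2.27723986e-01, -9.73725694e-01,-1.78678072e-01],[0,0,0,1]])
def wcam(pos,rpy):
    r=R.from_euler('xyz',rpy,degrees=True).as_matrix()
    return WK,Wd,r@HE[:3,3]+np.array(pos),r@HE[:3,:3]
F=np.diag([1,-1,-1.])
def proj(c,P):
    K,d,p,r=c
    q=(np.atleast_2d(P)-p)@r@F
    return cv2.projectPoints(q,np.zeros(3),np.zeros(3),K,d)[0].reshape(-1,2)
def ray(c,uv):
    K,d,p,r=c
    u=cv2.undistortPoints(np.array([[uv]],float),K,d).ravel()
    v=r@F@np.array([u[0],u[1],1]);return p,v/np.linalg.norm(v)
def tri(obs):
    A=np.zeros((3,3));b=np.zeros(3)
    for c,uv in obs:
        p,v=ray(c,uv);M=np.eye(3)-np.outer(v,v);A+=M;b+=M@p
    x=np.linalg.solve(A,b)
    return x,[np.round(proj(c,x)[0]-uv,1) for c,uv in obs]
def plane(c,uv,z):
    p,v=ray(c,uv);return p+v*(z-p[2])/v[2]
E
python3 - <<'E'
from h import *
S,D=cam('scene'),cam('side')
for n,a,b in [('nose+y',(329.7,315),(327.3,205)),('nose-y',(312.7,241.7),(329.3,267.7)),('button',(326.7,185.5),(284.5,361.5)),('flagL corner',(326.7,352.5),(341,165)),('postR pulley',(275,146),(381,139)),('pulleyL',(308.5,286),(362,56))]:
    x,e=tri([(S,a),(D,b)]);print(n,x.round(4),e)
for n,b in [('tape',(262,251)),('brush',(272,316)),('binc',(264,215)),('hamL',(247,183)),('hamR',(315,184)),('turq1',(215,365)),('turq2',(222,440)),('pink',(353,400))]: print(n,plane(D,b,0.01).round(3))
print('spool',plane(S,(304,142),.05))
E
```

```text
nose+y [0.5738 0.186  0.117 ] [array([-0.5,  0.1]), array([-0.5, -0.1])]
nose-y [ 0.5423 -0.0736  0.1172] [array([-0.9,  0.1]), array([-1.2, -0.1])]
button [ 0.4131 -0.3017  0.063 ] [array([-0.4,  0.1]), array([-0.7, -0.1])]
flagL corner [0.6305 0.3141 0.1739] [array([-1.3,  0.2]), array([-1.2, -0.1])]
postR pulley [ 0.6084 -0.1635  0.5328] [array([-0.4,  0. ]), array([-0.6, -0. ])]
pulleyL [0.6567 0.2617 0.5338] [array([-1.3,  0.1]), array([-1.2, -0.1])]
tape [0.372 0.117 0.01 ]
brush [ 0.392 -0.13   0.01 ]
binc [0.383 0.288 0.01 ]
hamL [0.327 0.478 0.01 ]
hamR [0.571 0.449 0.01 ]
turq1 [ 0.252 -0.262  0.01 ]
turq2 [ 0.274 -0.444  0.01 ]
pink [ 0.56  -0.383  0.01 ]
spool [ 0.42322695 -0.52404229  0.05      ]
```

>>> step_arm([
  {"dr": [0, 0, 0], "linear": [0, 0, -60], "grip": 255},
  {"dr": [0, 0, 0], "linear": [0, 0, -120], "grip": 255},
  {"dr": [0, 0, 0], "linear": [-45, 45, -120], "grip": 255},
  {"dr": [0, 0, 0], "linear": [-90, 95, -120], "grip": 255},
  {"dr": [0, 0, 0], "linear": [-130, 140, -120], "grip": 255},
  {"dr": [0, 0, 0], "linear": [-170, 185, -120], "grip": 255},
  {"dr": [0, 0, 0], "linear": [-210, 230, -120], "grip": 255},
  {"dr": [0, 0, 0], "linear": [-250, 270, -120], "grip": 255},
])

```text
time: 3.25
ee_pos: [0.3533, 0.3282, 0.3258]
ee_rot: [180.0, -0.0, 77.1]
ft_force: [0.7, 0.4, -1.0]
opening: 0.184
```

```bash
python3 - <<'E'
from station import bot
s=bot.read_state();print({k:np.round(v,3) if 0 else v for k,v in s.items() if k in('time','joint_positions','ee_pos','ee_rot')})
E
```

```text
{'time': 3.25, 'joint_positions': array([-52.42113854,  14.73179977,   8.00475769, 102.83945923,
        -2.27544014,  62.52341785,  33.50011122]), 'ee_pos': array([0.35334002, 0.32816272, 0.32581643]), 'ee_rot': array([ 1.79958130e+02, -4.58675879e-02,  7.71282751e+01])}
```

```bash
cat > kin.py <<'E'
import numpy as np
from scipy.spatial.transform import Rotation as R
from scipy.optimize import least_squares
import itertools
data=[([-80.94708673,36.05675014,2.20037242,86.99315238,-1.54500008,57.08363835,-1.14686773],[0.14407767,0.63317474,0.20459382],[179.9984,0.1039,77.1790]),
([-52.42113854,14.73179977,8.00475769,102.83945923,-2.27544014,62.52341785,33.50011122],[0.35334,0.32816,0.32582],[179.958,-.0459,77.128])]
def fk(q,L,sg=(-1,-1,-1,-1)):
    q=np.radians(q);rz=lambda a:R.from_euler('z',a).as_matrix();ry=lambda a:R.from_euler('y',a).as_matrix()
    h,L1,a,L2,b,L3=L
    z=np.array([0,0,1.]);x=np.array([1.,0,0])
    T=rz(sg[0]*q[0]);p=h*z
    T=T@ry(q[1])@rz(sg[1]*q[2]);p=p+T@(L1*z+a*x);pe=p
    T=T@ry(q[3]);p=p+T@(-a*x*0+L2*z+b*x);pw=p
    T=T@rz(sg[2]*q[4])@ry(q[5])
    T=T@rz(sg[3]*q[6]);p=p+T@(L3*z)
    return p,T,pe,pw
if __name__=='__main__':
    for sg in itertools.product([-1,1],repeat=4):
        e=[]
        for q,p,r in data:
            T=fk(q,[0]*6,sg)[1];e.append(T.T@R.from_euler('xyz',r,degrees=True).as_matrix())
        print(sg,np.degrees(R.from_matrix(e[0]).as_rotvec()).round(1),np.degrees(R.from_matrix(e[1]).as_rotvec()).round(1))
    f=lambda L:np.concatenate([fk(q,L)[0]-p for q,p,_ in data]+[1e-3*(np.array(L)-[.33,.33,.0,.33,.0,.3])])
    s=least_squares(f,[.33,.33,0,.33,0,.3]);print(s.x.round(4),s.fun.round(5))
E
python3 kin.py
```

```text
(-1, -1, -1, -1) [ -0.  -0. 180.] [   0.    0. -180.]
(-1, -1, -1, 1) [   0.     0.  -177.7] [ -0.  -0. 113.]
(-1, -1, 1, -1) [-1.000e-01 -4.000e+00 -1.783e+02] [   3.5   -5.2 -177.8]
(-1, -1, 1, 1) [   0.   -4. -176.] [ -0.    4.8 115. ]
(-1, 1, -1, -1) [   0.3    4.  -176.4] [  -2.5    5.4 -164.4]
(-1, 1, -1, 1) [   0.2    3.9 -174.1] [ -0.8  -5.  128.4]
(-1, 1, 1, -1) [  -0.    -0.  -174.8] [  -0.     0.  -162.4]
(-1, 1, 1, 1) [   0.    -0.  -172.5] [ -0.   -0.  130.6]
(1, -1, -1, -1) [-0.  -0.2 18.1] [-0.1  0.1 75.2]
(1, -1, -1, 1) [ 0.  -0.2 20.4] [-0.   0.1  8.2]
(1, -1, 1, -1) [-2.6  0.3 19.8] [-4.4  0.4 77.2]
(1, -1, 1, 1) [-2.6  0.2 22.1] [-3.2  2.6 10.3]
(1, 1, -1, -1) [ 2.5 -0.8 21.7] [ 4.3 -0.9 90.6]
(1, 1, -1, 1) [ 2.6 -0.7 24. ] [ 2.8 -2.9 23.6]
(1, 1, 1, -1) [-0.  -0.2 23.3] [-0.   0.1 92.7]
(1, 1, 1, 1) [-0.  -0.2 25.6] [-0.   0.1 25.7]
[ 0.1979  0.8406 -0.1326  1.0012  1.0622 -0.6848] [-0.00703  0.00134 -0.00016  0.00318 -0.00321  0.00016 -0.00013  0.00051
 -0.00013  0.00067  0.00106 -0.00098]
```

```bash
cat > fit.py <<'E'
from kin import *
from h import *
S,D=cam('scene'),cam('side')
def f(L):
    r=[(fk(q,L)[0]-p)/.001 for q,p,_ in data]
    p,T,pe,pw=fk(data[0][0],L)
    r.append((proj(S,[0,0,L[0]])[0]-[485,178])/8)
    r.append((proj(S,pe)[0]-[575,178])/8); r.append((proj(S,pw)[0]-[575,345])/8)
    r.append((proj(D,[0,0,L[0]])[0]-[103,195])/8)
    r.append(np.array([L[2],L[4]])/.03)
    return np.concatenate(r)
s=least_squares(f,[.33,.35,0,.35,0,.25]);print(s.x.round(4),s.fun.round(2))
p,T,pe,pw=fk(data[0][0],s.x);print(pe,pw,proj(S,pe),proj(S,pw))
E
python3 fit.py
```

```text
[ 0.3113  0.6734 -0.0581  0.6702  0.4856 -0.0875] [-18.27   1.04   0.49  -7.01  10.64  -0.48  -0.02   0.26   3.07  -2.82
  -6.23   6.99  -1.12   0.83  -1.94  16.19]
[0.05277728 0.3454202  0.88988726] [0.1257791  0.6340628  0.11763231] [[599.59169787 155.43273359]] [[525.15799793 400.8830809 ]]
```

```bash
cat > kin.py <<'E'
import numpy as np
from scipy.spatial.transform import Rotation as R
from scipy.optimize import least_squares
data=[([-80.94708673,36.05675014,2.20037242,86.99315238,-1.54500008,57.08363835,-1.14686773],[0.14407767,0.63317474,0.20459382]),
([-52.42113854,14.73179977,8.00475769,102.83945923,-2.27544014,62.52341785,33.50011122],[0.35334,0.32816,0.32582])]
rz=lambda a:R.from_euler('z',a).as_matrix();ry=lambda a:R.from_euler('y',a).as_matrix()
# L: h, upper(x,y,z), fore(x,y,z), tool(x,z) (x offset between j6 and j7)
def fk(q,L):
    q=np.radians(q)
    p=np.array([0,0,L[0]]);T=rz(-q[0])@ry(q[1])@rz(-q[2])
    p=p+T@L[1:4];pe=p
    T=T@ry(q[3]);p=p+T@L[4:7];pw=p
    T=T@rz(-q[4])@ry(q[5]);p=p+T@np.array([L[7],0,L[8]])
    T=T@rz(-q[6])@np.diag([-1,-1,1.])
    return p,T,pe,pw
L0=np.array([.33,0,0,.35,0,0,.35,0,.25])
E
cat > fit.py <<'E'
from kin import *
from h import *
S,D=cam('scene'),cam('side')
def f(L):
    r=[(fk(q,L)[0]-p)/.001 for q,p in data]
    p,T,pe,pw=fk(data[0][0],L)
    r.append((proj(S,[0,0,L[0]])[0]-[485,178])/15)
    r.append((proj(S,pe)[0]-[575,178])/15); r.append((proj(S,pw)[0]-[575,345])/15)
    r.append((proj(D,[0,0,L[0]])[0]-[103,195])/15)
    r.append((L-L0)/np.array([.1,.05,.05,.15,.05,.05,.15,.05,.15]))
    return np.concatenate(r)
s=least_squares(f,L0);print(s.x.round(4).tolist(),s.fun.round(2))
p,T,pe,pw=fk(data[0][0],s.x);print(pe,pw,proj(S,pe),proj(S,pw))
np.save('L.npy',s.x)
E
python3 fit.py
```

```text
[0.324, 0.0035, -0.0076, 0.556, 0.0016, -0.0202, 0.3722, -0.0085, 0.3632] [-0.07 -0.    0.04  0.06 -0.04 -0.03  0.05 -0.02 -0.16  0.24  0.02  0.23
 -0.71  0.15 -0.06  0.07 -0.15  1.37  0.03 -0.4   0.15 -0.17  0.75]
[0.05956694 0.32448103 0.77158575] [0.14241555 0.62547099 0.56785732] [[572.55224427 181.56634301]] [[575.2418475  348.40743468]]
```

```bash
cat >> kin.py <<'E'
lo=np.array([-175.42,-21.48,-71.46,10.55,-63.04,13.31,-168.57]);hi=np.array([175.42,121.26,75.88,141.38,243.04,113.54,168.57])
def toolR(yaw,down,rollflip=1):
    y,d=np.radians([yaw,down])
    z=np.array([np.cos(y)*np.cos(d),np.sin(y)*np.cos(d),-np.sin(d)])
    x=rollflip*np.array([np.sin(y),-np.cos(y),0]);return np.array([x,np.cross(z,x),z]).T
def ik(p,T,L,q0,reg=.002,m=3):
    f=lambda q:np.concatenate([(fk(q,L)[0]-p)*20,R.from_matrix(fk(q,L)[1].T@T).as_rotvec()*5,reg*(q-q0)/10])
    s=least_squares(f,np.clip(q0,lo+m+.1,hi-m-.1),bounds=(lo+m,hi-m));
    pp,TT,*_=fk(s.x,L);return s.x,np.linalg.norm(pp-p),np.degrees(R.from_matrix(TT.T@T).magnitude())
E
cat > t.py <<'E'
from kin import *
L=np.load('L.npy');rng=np.random.default_rng(0)
C=np.array([.558,.056]);by=np.array([.12,.993])
for fl in (1,-1):
  for yaw,off in [(-7,0),(-40,.0),(-60,.05),(-90,.08),(30,0),(60,-.05),(83,-.08)]:
   for down in (0,20):
    for z in (.09,.17):
     P=np.array([*(C+by*off),z]);best=None
     for k in range(14):
        q0=data[1][0] if k==0 else lo+(hi-lo)*rng.random(7)
        q,e,a=ik(P,toolR(yaw,down,fl),L,np.array(q0))
        if e<.004 and a<1:
            c=np.abs(q-data[1][0]).max()
            if best is None or c<best[0]: best=(c,q)
     print(fl,yaw,down,z,None if best is None else (best[1].round(0).tolist(),fk(best[1],L)[2].round(2),fk(best[1],L)[3].round(2)))
E
time python3 t.py
```

```text
1 -7 0 0.09 None
1 -7 0 0.17 None
1 -7 20 0.09 None
1 -7 20 0.17 None
1 -40 0 0.09 ([-76.0, 88.0, 35.0, 124.0, 84.0, 48.0, 68.0], array([0.14, 0.54, 0.34]), array([0.28, 0.29, 0.1 ]))
1 -40 0 0.17 ([-84.0, 89.0, 53.0, 129.0, 89.0, 31.0, 69.0], array([0.07, 0.55, 0.34]), array([0.28, 0.29, 0.18]))
1 -40 20 0.09 ([-30.0, 63.0, -23.0, 131.0, 98.0, 92.0, 81.0], array([0.43, 0.25, 0.57]), array([0.3 , 0.27, 0.22]))
1 -40 20 0.17 ([-33.0, 52.0, -21.0, 133.0, 94.0, 86.0, 88.0], array([0.37, 0.23, 0.67]), array([0.3 , 0.27, 0.3 ]))
1 -60 0 0.09 ([-59.0, 76.0, 14.0, 101.0, 63.0, 80.0, 99.0], array([0.28, 0.46, 0.46]), array([0.38, 0.42, 0.1 ]))
1 -60 0 0.17 ([-60.0, 68.0, 14.0, 105.0, 64.0, 81.0, 103.0], array([0.27, 0.44, 0.53]), array([0.38, 0.42, 0.18]))
1 -60 20 0.09 ([-54.0, 62.0, 10.0, 108.0, 64.0, 66.0, 104.0], array([0.29, 0.4 , 0.58]), array([0.39, 0.4 , 0.22]))
1 -60 20 0.17 ([-50.0, 53.0, 4.0, 109.0, 65.0, 74.0, 108.0], array([0.29, 0.34, 0.66]), array([0.39, 0.4 , 0.3 ]))
1 -90 0 0.09 ([-45.0, 81.0, 3.0, 66.0, 49.0, 111.0, 117.0], array([0.39, 0.38, 0.41]), array([0.56, 0.5 , 0.1 
[... 3247 characters left out ...]
1, -0.49,  0.48]), array([ 0.38, -0.29,  0.22]))
-1 60 20 0.17 ([68.0, 63.0, -56.0, 123.0, -60.0, 26.0, -119.0], array([ 0.19, -0.47,  0.56]), array([ 0.38, -0.28,  0.3 ]))
-1 83 0 0.09 ([57.0, 81.0, -37.0, 90.0, -38.0, 72.0, -124.0], array([ 0.3 , -0.46,  0.4 ]), array([ 0.5 , -0.38,  0.1 ]))
-1 83 0 0.17 ([39.0, 68.0, -7.0, 94.0, -60.0, 93.0, -109.0], array([ 0.4 , -0.33,  0.53]), array([ 0.5 , -0.38,  0.18]))
-1 83 20 0.09 ([32.0, 63.0, 1.0, 98.0, -60.0, 80.0, -107.0], array([ 0.42, -0.27,  0.57]), array([ 0.5 , -0.36,  0.22]))
-1 83 20 0.17 ([31.0, 55.0, 4.0, 99.0, -60.0, 85.0, -112.0], array([ 0.39, -0.24,  0.64]), array([ 0.5 , -0.36,  0.3 ]))
real	3m55.011s
user	3m50.524s
sys	0m0.291s
```

```bash
cat > plan.py <<'E'
from kin import *
def plan(p0,T0,q0,p1,T1,n,L):
    rv=R.from_matrix(T0.T@T1).as_rotvec();lin=T0.T@(p1-p0)*1000
    print('rotvec',rv.round(3).tolist(),np.degrees(np.linalg.norm(rv)).round(1),'lin',lin.round(1).tolist())
    q=np.array(q0)
    for k in range(1,n+1):
        s=k/n
        q,e,a=ik(p0+(p1-p0)*s,T0@R.from_rotvec(rv*s).as_matrix(),L,q)
        print(k,q.round(0).tolist(),round(e*1000,1),round(a,1),fk(q,L)[3].round(2))
    return q
E
cat > t2.py <<'E'
from plan import *
L=np.load('L.npy')
q0=data[1][0];p0=np.array(data[1][1]);T0=R.from_euler('xyz',[179.958,-.0459,77.128],degrees=True).as_matrix()
p1=np.array([.494,.187,.2]);T1=toolR(-45,20)
q=plan(p0,T0,q0,p1,T1,8,L)
q=plan(p1,T1,q,np.array([.494,.187,.065]),T1,3,L)
q=plan(np.array([.494,.187,.065]),T1,q,np.array([.579,.102,.065]),T1,3,L)
q=plan(np.array([.579,.102,.065]),T1,q,np.array([.579,.102,.2]),T1,3,L)
from h import *
# flag z from right outer corner & mean
D=cam('side')
for z in (.15,.16,.17,.18,.19,.2): print(z,proj(D,[[.6305,.3141,z],[.5651,-.226,z]]).round(1).tolist())
E
python3 t2.py
```

```text
rotvec [0.439, -1.519, -2.17] 153.8 lin [-106.4, 168.5, 125.9]
1 [-50.0, 22.0, 6.0, 96.0, 3.0, 73.0, 47.0] 0.0 0.0 [0.39 0.37 0.67]
2 [-51.0, 28.0, 4.0, 91.0, 9.0, 81.0, 59.0] 0.0 0.0 [0.41 0.42 0.63]
3 [-52.0, 34.0, 2.0, 88.0, 17.0, 86.0, 70.0] 0.0 0.0 [0.42 0.47 0.59]
4 [-53.0, 38.0, -0.0, 89.0, 26.0, 88.0, 80.0] 0.0 0.0 [0.4  0.5  0.53]
5 [-55.0, 41.0, -2.0, 93.0, 36.0, 88.0, 88.0] 0.0 0.0 [0.37 0.51 0.48]
6 [-57.0, 44.0, -3.0, 100.0, 46.0, 85.0, 95.0] 0.0 0.0 [0.33 0.51 0.42]
7 [-58.0, 46.0, -5.0, 109.0, 57.0, 82.0, 100.0] 0.0 0.0 [0.29 0.48 0.37]
8 [-59.0, 48.0, -5.0, 120.0, 70.0, 78.0, 101.0] 0.0 0.0 [0.25 0.43 0.33]
rotvec [0.0, 0.0, 0.0] 0.0 lin [0.0, 126.9, 46.2]
1 [-59.0, 53.0, -5.0, 119.0, 71.0, 76.0, 97.0] 0.0 0.0 [0.25 0.43 0.29]
2 [-59.0, 58.0, -5.0, 118.0, 73.0, 75.0, 92.0] 0.0 0.0 [0.25 0.43 0.24]
3 [-59.0, 63.0, -5.0, 117.0, 74.0, 74.0, 89.0] 0.0 0.0 [0.25 0.43 0.2 ]
rotvec [0.0, 0.0, 0.0] 0.0 lin [0.0, -41.1, 113.0]
1 [-56.0, 63.0, -3.0, 118.0, 78.0, 72.0, 88.0] 0.0 0.0 [0.28 0.4  0.2 ]
2 [-52.0, 63.0, -1.0, 119.0, 83.0, 71.0, 88.0] 0.0 0.0 [0.31 0.37 0.2 ]
3 [-49.0, 64.0, 1.0, 119.0, 87.0, 69.0, 87.0] 0.0 0.0 [0.34 0.34 0.2 ]
rotvec [0.0, 0.0, 0.0] 0.0 lin [0.0, -126.9, -46.2]
1 [-49.0, 58.0, 1.0, 121.0, 86.0, 69.0, 91.0] 0.0 0.0 [0.34 0.34 0.24]
2 [-49.0, 53.0, 1.0, 122.0, 84.0, 70.0, 96.0] 0.0 0.0 [0.34 0.34 0.29]
3 [-49.0, 47.0, 1.0, 122.0, 83.0, 70.0, 101.0] 0.0 0.0 [0.34 0.34 0.33]
0.15 [[339.3, 171.2], [347.9, 305.0]]
0.16 [[339.5, 168.6], [348.2, 302.2]]
0.17 [[339.7, 165.9], [348.5, 299.3]]
0.18 [[339.9, 163.2], [348.9, 296.4]]
0.19 [[340.0, 160.5], [349.2, 293.4]]
0.2 [[340.2, 157.7], [349.5, 290.4]]
```

>>> step_arm([
  {"dr": [0.029, -0.102, -0.145], "linear": [-7, 11, 8], "grip": 255},
  {"dr": [0.059, -0.204, -0.291], "linear": [-14, 22, 16], "grip": 255},
  {"dr": [0.088, -0.305, -0.436], "linear": [-21, 34, 25], "grip": 255},
  {"dr": [0.118, -0.407, -0.582], "linear": [-28, 45, 34], "grip": 255},
  {"dr": [0.147, -0.509, -0.727], "linear": [-35, 56, 42], "grip": 255},
  {"dr": [0.176, -0.611, -0.872], "linear": [-43, 68, 50], "grip": 255},
  {"dr": [0.206, -0.713, -1.018], "linear": [-50, 79, 59], "grip": 255},
  {"dr": [0.235, -0.814, -1.163], "linear": [-57, 90, 67], "grip": 255},
])

```text
time: 4.25
ee_pos: [0.429, 0.2527, 0.2583]
ee_rot: [-141.2, 26.5, 157.5]
ft_force: [-0.4, 0.2, -0.1]
opening: 0.002
```

```bash
cat > t3.py <<'E'
from plan import *
from station import bot
s=bot.read_state();print(s['time'],s['joint_positions'].round(1),s['ee_pos'].round(4),s['ee_rot'].round(2))
L=np.load('L.npy');print('model err mm',((fk(s['joint_positions'],L)[0]-s['ee_pos'])*1000).round(1))
T0=R.from_euler('xyz',s['ee_rot'],degrees=True).as_matrix()
q=plan(s['ee_pos'],T0,s['joint_positions'],np.array([.494,.187,.2]),toolR(-45,20),4,L)
E
python3 t3.py
```

```text
4.25 [-54.6  40.1  -0.7  89.5  28.7  88.4  81.9] [0.429  0.2527 0.2583] [-141.22   26.49  157.49]
model err mm [-2.   8.  -8.5]
rotvec [0.203, -0.702, -1.003] 71.1 lin [-50.3, 28.6, 92.8]
1 [-56.0, 42.0, -2.0, 94.0, 38.0, 88.0, 90.0] 0.0 0.0 [0.37 0.51 0.46]
2 [-57.0, 44.0, -3.0, 101.0, 47.0, 85.0, 96.0] 0.0 0.0 [0.33 0.5  0.41]
3 [-59.0, 46.0, -5.0, 110.0, 58.0, 81.0, 100.0] 0.0 0.0 [0.29 0.47 0.37]
4 [-59.0, 48.0, -5.0, 120.0, 70.0, 78.0, 101.0] 0.0 0.0 [0.25 0.43 0.33]
```

>>> step_arm([
  {"dr": [0.029, -0.1, -0.143], "linear": [-7, 4, 13], "grip": 255},
  {"dr": [0.058, -0.2, -0.287], "linear": [-14, 8, 26], "grip": 255},
  {"dr": [0.087, -0.301, -0.43], "linear": [-21, 12, 40], "grip": 255},
  {"dr": [0.116, -0.401, -0.573], "linear": [-29, 16, 53], "grip": 255},
  {"dr": [0.145, -0.501, -0.716], "linear": [-36, 20, 66], "grip": 255},
  {"dr": [0.174, -0.602, -0.86], "linear": [-43, 24, 80], "grip": 255},
  {"dr": [0.203, -0.702, -1.003], "linear": [-50, 29, 93], "grip": 255},
  {"dr": [0.203, -0.702, -1.003], "linear": [-50, 29, 93], "grip": 255},
])

```text
time: 5.25
ee_pos: [0.4932, 0.186, 0.199]
ee_rot: [-110.0, -0.2, -135.0]
ft_force: [0.6, -0.5, -0.2]
opening: 0.003
```

```bash
cat > look.py <<'E'
import sys,cv2
from station import bot,cams
s=bot.read_state();print(s['time'],s['joint_positions'].round(1).tolist(),s['ee_pos'].round(4).tolist(),s['ee_rot'].round(2).tolist(),s['ft_force'].round(1))
for n in sys.argv[2:]:
    cv2.imwrite(f"pics/{n}{sys.argv[1]}.png",cams.snapshot(n)["img"][:,:,::-1])
E
python3 look.py 1 wrist side
```

```text
5.25 [-60.8, 49.2, -4.8, 119.3, 68.5, 77.4, 100.2] [0.4932, 0.186, 0.199] [-109.96, -0.2, -135.01] [ 0.6 -0.5 -0.2]
```

View pics/wrist1.png

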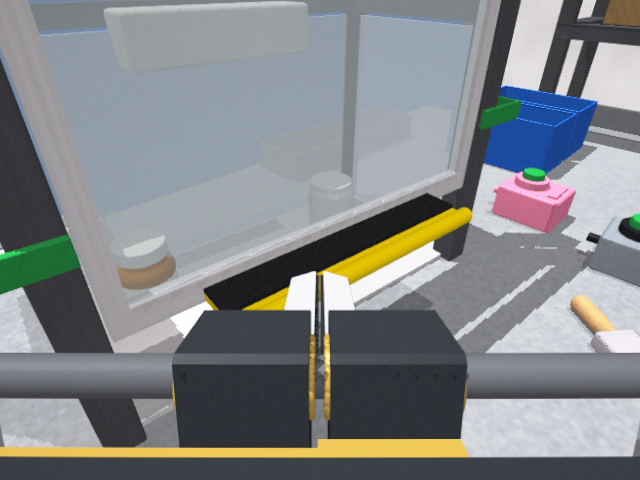

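View pics/side1.png

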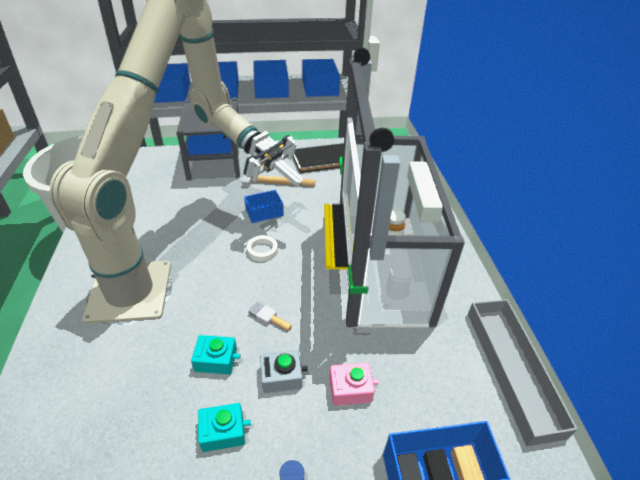

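```bash
python3 - <<'E'
import cv2,numpy as np
a=cv2.imread("pics/wrist1.png")
cv2.imwrite("pics/w1a.png",np.hstack([cv2.resize(a[85:235,430:530],None,fx=4,fy=4,interpolation=cv2.INTER_CUBIC),cv2.resize(a[180:330,0:95],None,fx=4,fy=4,interpolation=cv2.INTER_CUBIC)]))
E
```

View pics/w1a.png

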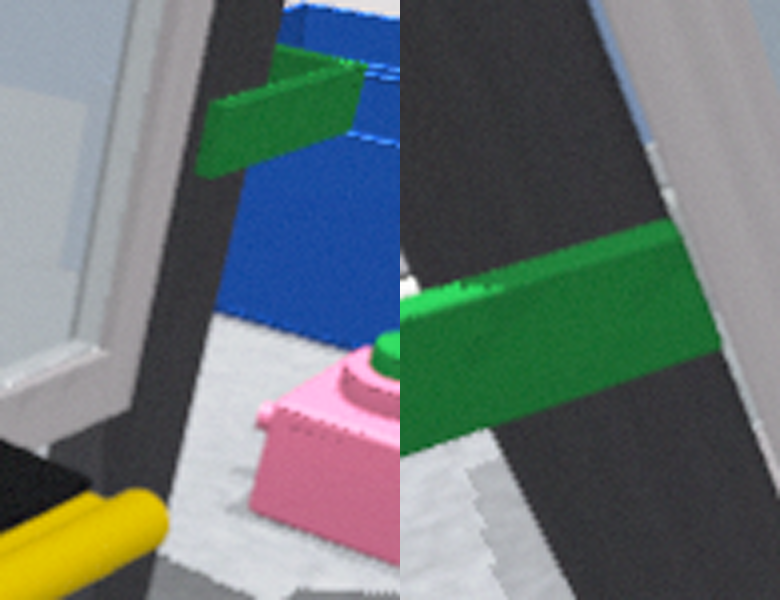

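```bash
cat > bf.py <<'E'
from h import *
from scipy.optimize import least_squares
S,D=cam('scene'),cam('side');W=wcam([0.4932,0.186,0.199],[-109.96,-0.2,-135.01])
def model(v):
    x,y,zl,t,fx,zf=v
    bx=np.array([np.cos(t),np.sin(t),0]);by=np.array([-np.sin(t),np.cos(t),0]);O=np.array([x,y,0])
    P=lambda a,b,z:O+a*bx+b*by+np.array([0,0,z])
    o=[(S,P(0,.13,zl),(329.7,315)),(D,P(0,.13,zl),(327.3,205)),(S,P(0,-.13,zl),(312.7,241.7)),(D,P(0,-.13,zl),(329.3,267.7)),
     (W,P(0,-.13,zl),(467,213.7)),
     (W,P(fx,-.2,zf+.01),(483,111.2)),(W,P(fx,-.2,zf-.01),(479.8,129.5)),(W,P(fx,-.272,zf+.01),(520,102)),(W,P(fx,-.272,zf-.01),(517,118.7)),
     (W,P(fx,.2,zf+.01),(71,239)),(W,P(fx,.2,zf-.01),(79.5,267)),(S,P(fx,.272,zf),(326.7,352.5)),(D,P(fx,-.272,zf),(350.7,290))]
    return np.array([proj(c,p)[0]-uv for c,p,uv in o])
s=least_squares(lambda v:model(v).ravel(),[.558,.056,.117,-.12,.04,.18],loss='soft_l1')
print(s.x.round(4).tolist());print(model(s.x).round(1).tolist())
E
python3 bf.py
```

```text
[0.5566, 0.0573, 0.1183, -0.1127, 0.0444, 0.1882]
[[0.3, -0.2], [-1.4, -0.4], [-0.7, 0.3], [-1.3, -0.9], [-0.9, 0.1], [1.3, 0.6], [0.5, 0.8], [-0.1, -1.1], [-1.6, -0.4], [-0.9, -0.7], [1.9, 0.4], [-0.6, 1.3], [0.0, 1.0]]
```

>>> step_arm([
  {"dr": [0, 0, 0], "linear": [0, 26, 20], "grip": 255},
  {"dr": [0, 0, 0], "linear": [0, 52, 40], "grip": 255},
  {"dr": [0, 0, 0], "linear": [0, 78, 60], "grip": 255},
  {"dr": [0, 0, 0], "linear": [0, 104, 80], "grip": 255},
  {"dr": [0, 0, 0], "linear": [0, 104, 80], "grip": 255},
  {"dr": [0, 0, 0], "linear": [0, 94, 106], "grip": 255},
  {"dr": [0, 0, 0], "linear": [0, 84, 134], "grip": 255},
  {"dr": [0, 0, 0], "linear": [0, 77, 153], "grip": 255},
])

```text
time: 6.35
ee_pos: [0.579, 0.1054, 0.0771]
ee_rot: [-110.0, 0.4, -135.2]
ft_force: [0.0, 0.2, -0.1]
opening: 0.002
```

```bash
python3 look.py 2 wrist side
```

```text
6.35 [-51.4, 63.4, 1.4, 119.2, 85.1, 68.5, 87.0] [0.579, 0.1054, 0.0771] [-109.97, 0.44, -135.17] [ 0.   0.2 -0.1]
```

View pics/wrist2.png

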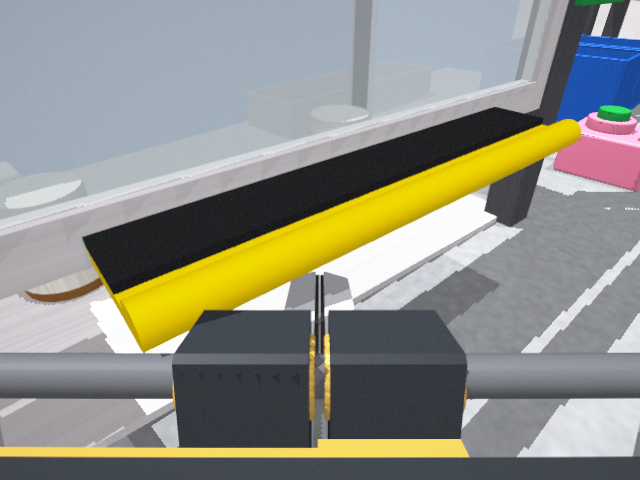

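View pics/side2.png

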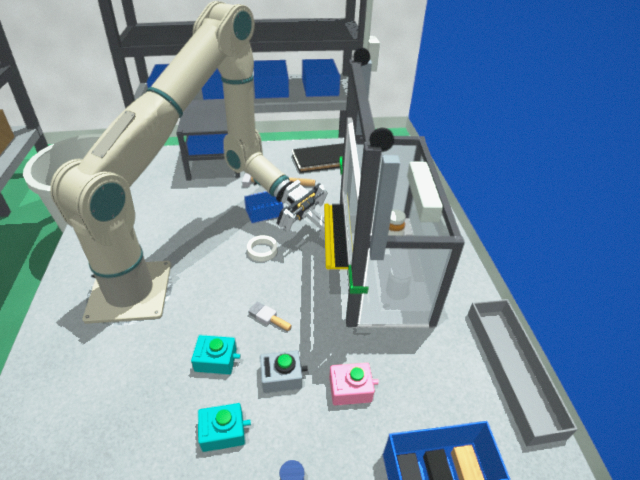

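>>> step_arm([
  {"dr": [0, 0, 0], "linear": [0, -5, -2], "grip": 255},
  {"dr": [0, 0, 0], "linear": [0, -10, -4], "grip": 255},
  {"dr": [0, 0, 0], "linear": [0, -15, -5], "grip": 255},
  {"dr": [0, 0, 0], "linear": [0, -20, -7], "grip": 255},
  {"dr": [0, 0, 0], "linear": [0, -25, -9], "grip": 255},
  {"dr": [0, 0, 0], "linear": [0, -31, -11], "grip": 255},
  {"dr": [0, 0, 0], "linear": [0, -38, -14], "grip": 255},
  {"dr": [0, 0, 0], "linear": [0, -45, -16], "grip": 255},
])

```text
time: 7.45
ee_pos: [0.5786, 0.104, 0.1252]
ee_rot: [-110.0, 0.4, -135.3]
ft_force: [-3.9, 4.4, -3.6]
opening: 0.006
```

```bash
python3 look.py 3 wrist side
```

```text
7.45 [-51.4, 57.7, 1.5, 120.8, 83.7, 68.9, 91.3] [0.5786, 0.104, 0.1252] [-109.96, 0.41, -135.28] [-3.9  4.4 -3.6]
```

View pics/wrist3.png

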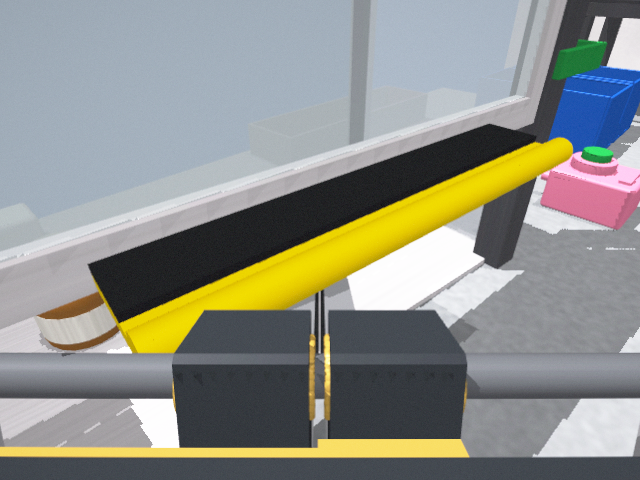

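View pics/side3.png

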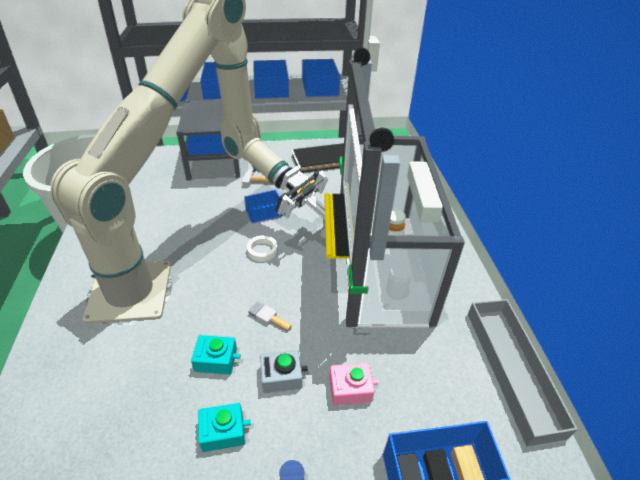

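```bash
cat > lz.py <<'E'
import sys
from h import *
from scipy.optimize import least_squares
B=[0.5566,0.0573,-0.1127,0.0444,0.1882]
def P(a,b,z):
    t=B[2];return np.array([B[0]+a*np.cos(t)-b*np.sin(t),B[1]+a*np.sin(t)+b*np.cos(t),z])
def pr(pos,rpy):
    W=wcam(pos,rpy)
    print('flagR in/out mid',proj(W,[P(B[3],-.2,B[4]),P(B[3],-.272,B[4])]).round(1).tolist())
    for z in np.arange(.11,.2,.01): print(round(z,3),'noseR',proj(W,P(0,-.13,z)).round(1).tolist(),'noseL',proj(W,P(0,.13,z)).round(1).tolist(),'side',proj(cam('side'),[P(0,-.13,z),P(0,.13,z)]).round(1).tolist())
E
python3 - <<'E'
from lz import *
pr([0.5786, 0.104, 0.1252],[-109.96, 0.41, -135.28])
import cv2
a=cv2.imread("pics/wrist3.png");b=cv2.imread("pics/side3.png")
cv2.imwrite("pics/w3a.png",np.hstack([cv2.resize(a[20:170,530:630],None,fx=4,fy=4,interpolation=cv2.INTER_CUBIC),cv2.resize(b[150:300,310:410],None,fx=4,fy=4,interpolation=cv2.INTER_CUBIC)]))
E
```

```text
flagR in/out mid [[558.6, 67.3], [599.6, 56.4]]
0.11 noseR [[540.2, 212.7]] noseL [[169.2, 444.5]] side [[327.8, 269.1], [325.8, 206.7]]
0.12 noseR [[544.5, 199.5]] noseL [[163.1, 427.6]] side [[328.0, 266.3], [325.9, 204.1]]
0.13 noseR [[548.9, 185.8]] noseL [[156.4, 409.4]] side [[328.1, 263.6], [326.0, 201.4]]
0.14 noseR [[553.5, 171.6]] noseL [[149.1, 389.6]] side [[328.3, 260.8], [326.1, 198.7]]
0.15 noseR [[558.3, 156.8]] noseL [[141.2, 368.1]] side [[328.4, 258.0], [326.3, 196.0]]
0.16 noseR [[563.3, 141.3]] noseL [[132.6, 344.5]] side [[328.6, 255.1], [326.4, 193.3]]
0.17 noseR [[568.5, 125.2]] noseL [[123.1, 318.5]] side [[328.7, 252.2], [326.5, 190.5]]
0.18 noseR [[573.9, 108.3]] noseL [[112.7, 289.9]] side [[328.9, 249.3], [326.6, 187.7]]
0.19 noseR [[579.6, 90.7]] noseL [[101.1, 258.2]] side [[329.1, 246.3], [326.7, 184.9]]
```

View pics/w3a.png

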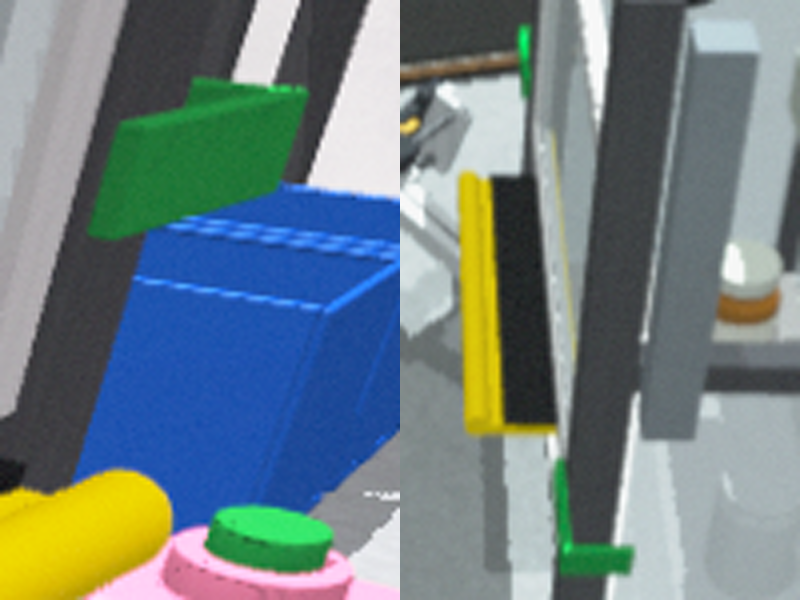

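>>> step_arm([
  {"dr": [0, 0, 0], "linear": [0, -5, -2], "grip": 255},
  {"dr": [0, 0, 0], "linear": [0, -10, -4], "grip": 255},
  {"dr": [0, 0, 0], "linear": [0, -15, -5], "grip": 255},
  {"dr": [0, 0, 0], "linear": [0, -20, -7], "grip": 255},
  {"dr": [0, 0, 0], "linear": [0, -24, -9], "grip": 255},
  {"dr": [0, 0, 0], "linear": [0, -27, -10], "grip": 255},
  {"dr": [0, 0, 0], "linear": [0, -29, -11], "grip": 255},
  {"dr": [0, 0, 0], "linear": [0, -30, -11], "grip": 255},
])

```text
time: 8.55
ee_pos: [0.5786, 0.1029, 0.1586]
ee_rot: [-109.8, 0.5, -135.4]
ft_force: [0.1, 1.4, -3.7]
opening: 0.001
```

```bash
python3 look.py 4 wrist side; python3 - <<'E'
from lz import *
from station import bot
s=bot.read_state();pr(s['ee_pos'],s['ee_rot'])
import cv2
a=cv2.imread("pics/wrist4.png");b=cv2.imread("pics/side4.png")
cv2.imwrite("pics/w4a.png",np.hstack([cv2.resize(a[20:170,530:630],None,fx=4,fy=4,interpolation=cv2.INTER_CUBIC),cv2.resize(b[150:300,310:410],None,fx=4,fy=4,interpolation=cv2.INTER_CUBIC)]))
E
```

```text
8.55 [-51.4, 53.8, 1.7, 121.6, 82.5, 69.4, 94.6] [0.5786, 0.1029, 0.1586] [-109.81, 0.46, -135.37] [ 0.1  1.4 -3.7]
flagR in/out mid [[544.2, 113.6], [584.6, 98.4]]
0.11 noseR [[526.2, 253.9]] noseL [[184.5, 495.1]] side [[327.8, 269.1], [325.8, 206.7]]
0.12 noseR [[529.9, 242.3]] noseL [[179.5, 481.8]] side [[328.0, 266.3], [325.9, 204.1]]
0.13 noseR [[533.8, 230.2]] noseL [[174.2, 467.7]] side [[328.1, 263.6], [326.0, 201.4]]
0.14 noseR [[537.8, 217.7]] noseL [[168.5, 452.4]] side [[328.3, 260.8], [326.1, 198.7]]
0.15 noseR [[541.9, 204.7]] noseL [[162.3, 435.9]] side [[328.4, 258.0], [326.3, 196.0]]
0.16 noseR [[546.2, 191.2]] noseL [[155.6, 418.1]] side [[328.6, 255.1], [326.4, 193.3]]
0.17 noseR [[550.7, 177.1]] noseL [[148.4, 398.8]] side [[328.7, 252.2], [326.5, 190.5]]
0.18 noseR [[555.4, 162.5]] noseL [[140.5, 377.8]] side [[328.9, 249.3], [326.6, 187.7]]
0.19 noseR [[560.3, 147.2]] noseL [[131.9, 354.8]] side [[329.1, 246.3], [326.7, 184.9]]
```

View pics/w4a.png

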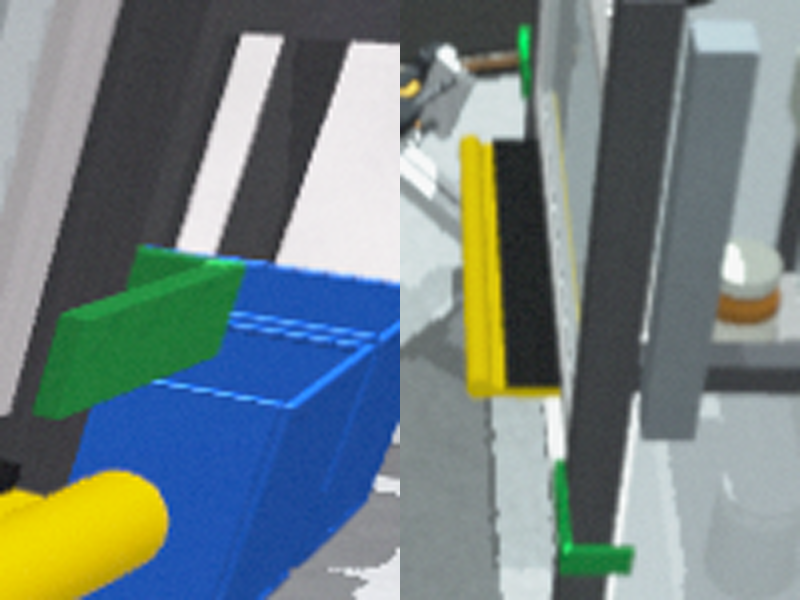

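View pics/wrist4.png

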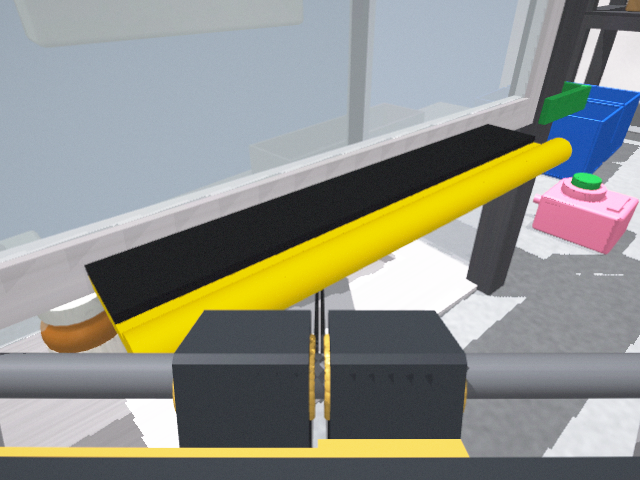

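>>> step_arm([
  {"dr": [0, 0, 0], "linear": [0, 10, 4], "grip": 255},
  {"dr": [0, 0, 0], "linear": [0, 20, 7], "grip": 255},
  {"dr": [0, 0, 0], "linear": [0, 28, -16], "grip": 255},
  {"dr": [0, 0, 0], "linear": [0, 36, -39], "grip": 255},
  {"dr": [0, 0, 0], "linear": [0, 44, -62], "grip": 255},
  {"dr": [0, 0, 0], "linear": [0, 52, -84], "grip": 255},
  {"dr": [0, 0, 0], "linear": [0, 60, -106], "grip": 255},
  {"dr": [0, 0, 0], "linear": [0, 60, -106], "grip": 255},
])

```text
time: 9.65
ee_pos: [0.4939, 0.1896, 0.1373]
ee_rot: [-109.8, 0.4, -135.3]
ft_force: [0.1, -0.0, -0.2]
opening: 0.005
```

```bash
python3 look.py 5 wrist side scene; python3 - <<'E'
from lz import *
from station import bot
s=bot.read_state();pr(s['ee_pos'],s['ee_rot'])
print(proj(wcam(s['ee_pos'],s['ee_rot']),P(B[3],.2,B[4])))
import cv2
a=cv2.imread("pics/wrist5.png");b=cv2.imread("pics/side5.png")
cv2.imwrite("pics/w5a.png",cv2.resize(b[150:300,310:410],None,fx=4,fy=4,interpolation=cv2.INTER_CUBIC))
E
```

```text
9.65 [-61.7, 56.4, -3.6, 118.0, 70.0, 74.9, 94.0] [0.4939, 0.1896, 0.1373] [-109.8, 0.43, -135.25] [ 0.1 -0.  -0.2]
flagR in/out mid [[494.2, 59.8], [530.7, 52.3]]
0.11 noseR [[477.6, 164.3]] noseL [[230.7, 271.3]] side [[327.8, 269.1], [325.8, 206.7]]
0.12 noseR [[479.7, 154.1]] noseL [[228.6, 257.7]] side [[328.0, 266.3], [325.9, 204.1]]
0.13 noseR [[481.9, 143.7]] noseL [[226.4, 243.6]] side [[328.1, 263.6], [326.0, 201.4]]
0.14 noseR [[484.2, 132.9]] noseL [[224.1, 228.8]] side [[328.3, 260.8], [326.1, 198.7]]
0.15 noseR [[486.5, 121.8]] noseL [[221.6, 213.3]] side [[328.4, 258.0], [326.3, 196.0]]
0.16 noseR [[488.9, 110.4]] noseL [[219.1, 197.1]] side [[328.6, 255.1], [326.4, 193.3]]
0.17 noseR [[491.4, 98.7]] noseL [[216.5, 180.0]] side [[328.7, 252.2], [326.5, 190.5]]
0.18 noseR [[494.0, 86.5]] noseL [[213.7, 162.1]] side [[328.9, 249.3], [326.6, 187.7]]
0.19 noseR [[496.6, 74.0]] noseL [[210.8, 143.3]] side [[329.1, 246.3], [326.7, 184.9]]
[[ 37.98206275 155.27488615]]
```

View pics/wrist5.png

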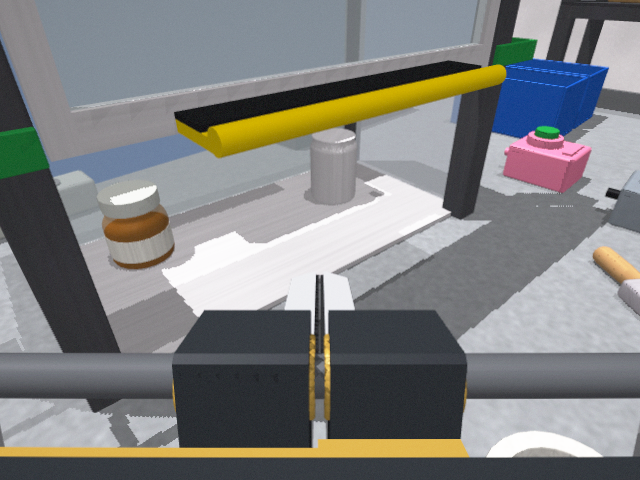

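View pics/w5a.png

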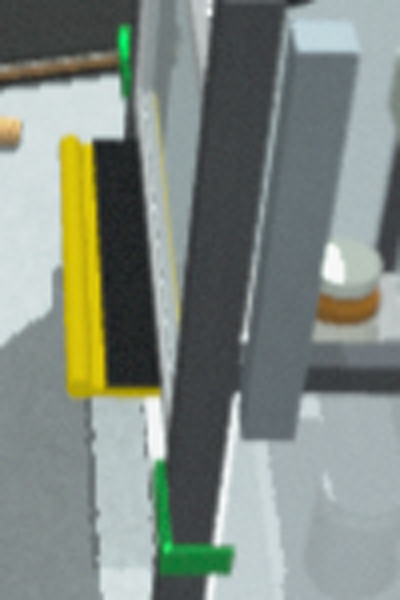

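View pics/scene5.png

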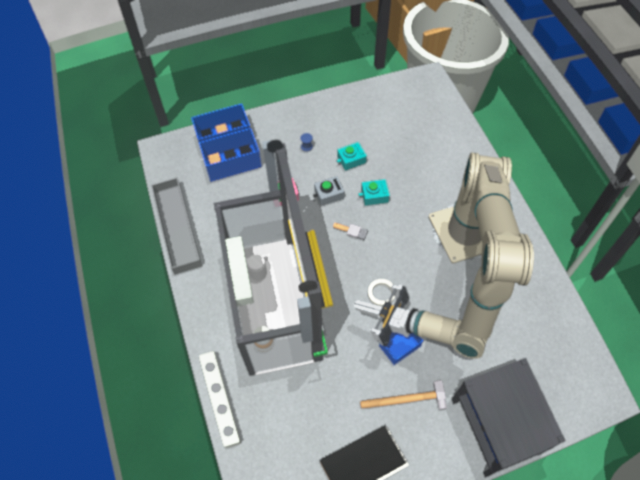

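```bash
python3 - <<'E'
import cv2,numpy as np
a=cv2.imread("pics/wrist5.png")
f=lambda s:cv2.resize(s,None,fx=4,fy=4,interpolation=cv2.INTER_CUBIC)
t=np.hstack([f(a[20:120,460:550]),f(a[110:210,0:60]),f(a[90:190,190:240])]);print(t.shape)
cv2.imwrite("pics/w5b.png",t)
E
```

```text
(400, 800, 3)
```

View pics/w5b.png

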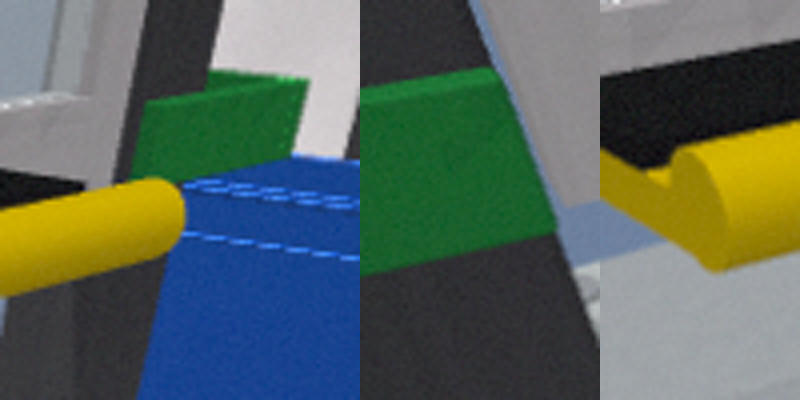

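```bash
cat > bf2.py <<'E'
from h import *
from scipy.optimize import least_squares
def cm(pos,rpy,d):
    K,dd,p,r=wcam(pos,rpy);return K,dd,p+np.array(d[3:]),r@R.from_rotvec(d[:3]).as_matrix()
S,D=cam('scene'),cam('side')
def model(v):
    x,y,zl,t,fx,zf,zl2=v[:7]
    W1=cm([0.4932,0.186,0.199],[-109.96,-0.2,-135.01],v[7:13]);W5=cm([0.4939,0.1896,0.1373],[-109.8,0.43,-135.25],v[13:19])
    bx=np.array([np.cos(t),np.sin(t),0]);by=np.array([-np.sin(t),np.cos(t),0]);O=np.array([x,y,0])
    P=lambda a,b,z:O+a*bx+b*by+np.array([0,0,z])
    o=[(S,P(0,.13,zl),(329.7,315)),(D,P(0,.13,zl),(327.3,205)),(S,P(0,-.13,zl),(312.7,241.7)),(D,P(0,-.13,zl),(329.3,267.7)),
     (W1,P(0,-.13,zl),(467,213.7)),
     (W1,P(fx,-.2,zf+.01),(483,111.2)),(W1,P(fx,-.2,zf-.01),(479.8,129.5)),(W1,P(fx,-.272,zf+.01),(520,102)),(W1,P(fx,-.272,zf-.01),(517,118.7)),
     (W1,P(fx,.2,zf+.01),(71,239)),(W1,P(fx,.2,zf-.01),(79.5,267)),(D,P(0,-.13,zl2),(329.5,247)),(D,P(0,.13,zl2),(327.3,186.2)),
     (W5,P(fx,-.272,zf+.01),(537,40.5)),(W5,P(fx,-.272,zf-.01),(533,59.2)),(W5,P(fx,-.2,zf+.01),(497,46.2)),
     (W5,P(fx,.2,zf+.01),(34.2,130)),(W5,P(fx,.2,zf-.01),(49,167.5)),(W5,P(0,.13,zl2),(215,142)),(W5,P(0,-.13,zl2),(501,74.5))]
    return np.array([proj(c,p)[0]-uv for c,p,uv in o])
sc=np.array([.008]*3+[.003]*3)
f=lambda v:np.concatenate([model(v).ravel(),v[7:13]/sc,v[13:19]/sc])
s=least_squares(f,[.558,.056,.117,-.12,.04,.18,.188]+[0]*12,loss='soft_l1')
print(s.x.round(4).tolist());print(model(s.x).round(1).tolist());print('lip-flag mm',(s.x[6]-s.x[5])*1000)
C=np.linalg.inv(s.jac.T@s.jac);g=np.zeros(19);g[6]=1;g[5]=-1;print('sd mm',1000*np.sqrt(g@C@g))
E
python3 bf2.py
```

```text
[0.5577, 0.057, 0.1176, -0.119, 0.0465, 0.1866, 0.1867, -0.0019, 0.0031, -0.0025, 0.0007, -0.0013, 0.0002, -0.001, 0.0011, 0.0012, 0.0026, -0.0012, -0.0017]
[[-0.3, -0.0], [-0.8, -0.2], [-0.8, 0.4], [-1.2, -0.7], [0.1, 0.2], [0.8, 0.7], [0.0, 0.9], [-0.1, -1.0], [-1.5, -0.4], [-1.2, -0.4], [1.6, 0.1], [-0.3, 0.3], [0.1, -0.4], [-0.1, -0.6], [-1.1, 0.8], [2.6, 0.2], [0.1, -0.9], [0.4, 0.5], [-0.5, 0.4], [-0.2, -0.6]]
lip-flag mm 0.1028892449737584
sd mm 0.7582406174248995
```

```bash
cat > t4.py <<'E'
from plan import *
from station import bot
s=bot.read_state()
L=np.load('L.npy')
T0=R.from_euler('xyz',s['ee_rot'],degrees=True).as_matrix()
dn=lambda y:R.from_euler('xyz',[180,0,y],degrees=True).as_matrix()
pA=np.array([.38,.12,.32])
for yA in (80,110):
    q=plan(s['ee_pos'],T0,s['joint_positions'],pA,dn(yA),6,L)
    q2=plan(pA,dn(yA),q,np.array([.413,-.302,.16]),dn(60),4,L)
E
python3 t4.py
```

```text
rotvec [-0.469, 1.495, 2.117] 150.9 lin [127.6, -160.8, -92.5]
1 [-56.0, 49.0, -3.0, 111.0, 56.0, 77.0, 92.0] 0.0 0.0 [0.31 0.45 0.34]
2 [-52.0, 42.0, -2.0, 105.0, 43.0, 77.0, 87.0] 0.0 0.0 [0.37 0.44 0.42]
3 [-46.0, 35.0, 0.0, 103.0, 31.0, 76.0, 80.0] 0.0 0.0 [0.41 0.39 0.5 ]
4 [-41.0, 26.0, 3.0, 104.0, 20.0, 72.0, 73.0] 0.0 0.0 [0.43 0.31 0.58]
5 [-35.0, 17.0, 6.0, 108.0, 9.0, 67.0, 67.0] 0.0 0.0 [0.42 0.22 0.64]
6 [-31.0, 7.0, 10.0, 114.0, -1.0, 59.0, 60.0] 0.0 0.0 [0.37 0.12 0.68]
rotvec [0.0, -0.0, 0.349] 20.0 lin [-409.9, 105.8, 160.0]
1 [-20.0, 9.0, 16.0, 119.0, -3.0, 52.0, 73.0] 0.0 0.0 [0.38 0.01 0.64]
2 [-6.0, 14.0, 19.0, 121.0, -6.0, 46.0, 87.0] 0.0 0.0 [ 0.39 -0.09  0.6 ]
3 [8.0, 22.0, 19.0, 118.0, -10.0, 42.0, 99.0] 0.0 0.0 [ 0.4  -0.19  0.56]
4 [21.0, 30.0, 18.0, 112.0, -14.0, 40.0, 107.0] 0.0 0.0 [ 0.41 -0.3   0.52]
rotvec [-0.766, 1.205, 1.702] 127.3 lin [127.6, -160.8, -92.5]
1 [-56.0, 47.0, -4.0, 113.0, 58.0, 74.0, 95.0] 0.0 0.0 [0.3  0.44 0.35]
2 [-51.0, 39.0, -5.0, 110.0, 47.0, 73.0, 93.0] 0.0 0.0 [0.35 0.42 0.43]
3 [-45.0, 31.0, -4.0, 108.0, 36.0, 71.0, 91.0] 0.0 0.0 [0.38 0.37 0.51]
4 [-38.0, 23.0, -3.0, 108.0, 24.0, 67.0, 89.0] 0.0 0.0 [0.4  0.3  0.59]
5 [-31.0, 15.0, -0.0, 110.0, 12.0, 63.0, 88.0] 0.0 0.0 [0.4  0.21 0.64]
6 [-25.0, 7.0, 4.0, 114.0, -1.0, 59.0, 89.0] 0.0 0.0 [0.37 0.12 0.68]
rotvec [0.0, -0.0, 0.873] 50.0 lin [-407.8, -113.3, 160.0]
1 [-15.0, 9.0, 10.0, 119.0, -2.0, 52.0, 94.0] 0.0 0.0 [0.38 0.01 0.64]
2 [-4.0, 14.0, 16.0, 121.0, -5.0, 46.0, 100.0] 0.0 0.0 [ 0.39 -0.09  0.6 ]
3 [9.0, 21.0, 18.0, 118.0, -10.0, 41.0, 106.0] 0.0 0.0 [ 0.4  -0.19  0.56]
4 [20.0, 30.0, 19.0, 112.0, -15.0, 40.0, 108.0] 0.0 0.0 [ 0.41 -0.3   0.52]
```

>>> step_arm([
  {"dr": [-0.061, 0.096, 0.136], "linear": [12, -20, -14], "grip": 255},
  {"dr": [-0.123, 0.193, 0.272], "linear": [28, -40, -28], "grip": 255},
  {"dr": [-0.184, 0.289, 0.408], "linear": [44, -60, -40], "grip": 255},
  {"dr": [-0.245, 0.386, 0.545], "linear": [60, -80, -52], "grip": 255},
  {"dr": [-0.306, 0.482, 0.681], "linear": [77, -100, -62], "grip": 255},
  {"dr": [-0.368, 0.578, 0.817], "linear": [94, -120, -72], "grip": 255},
  {"dr": [-0.429, 0.675, 0.953], "linear": [110, -140, -82], "grip": 255},
  {"dr": [-0.49, 0.771, 1.089], "linear": [128, -161, -92], "grip": 255},
])

```text
time: 10.8
ee_pos: [0.3799, 0.1174, 0.3208]
ee_rot: [-157.0, 18.0, 149.1]
ft_force: [0.1, 0.5, -0.5]
opening: 0.003
```

```bash
cat > t5.py <<'E'
from plan import *
from station import bot
s=bot.read_state();print(s['time'],s['joint_positions'].round(1),s['ee_pos'],s['ee_rot'],s['qd'].round(1))
L=np.load('L.npy')
T0=R.from_euler('xyz',s['ee_rot'],degrees=True).as_matrix()
dn=lambda y:R.from_euler('xyz',[180,0,y],degrees=True).as_matrix()
q=plan(s['ee_pos'],T0,s['joint_positions'],np.array([.40,-.14,.30]),dn(85),6,L)
E
python3 t5.py
```

```text
10.8 [-41.1  16.5  -2.2 109.1  23.9  74.6  91.6] [0.37990439 0.11739044 0.32081116] [-157.03510562   17.97623948  149.14039511] [ 26.1 -41.4   9.5  -1.  -41.9  -1.3  -2.8]
rotvec [-0.181, 0.496, 1.032] 66.4 lin [-135.6, -168.2, 142.8]
1 [-35.0, 13.0, 2.0, 112.0, 21.0, 70.0, 92.0] 0.0 0.0 [0.38 0.22 0.65]
2 [-29.0, 11.0, 6.0, 113.0, 18.0, 66.0, 92.0] 0.0 0.0 [0.39 0.15 0.66]
3 [-23.0, 10.0, 10.0, 114.0, 14.0, 63.0, 94.0] 0.0 0.0 [0.4  0.08 0.66]
4 [-16.0, 9.0, 13.0, 115.0, 9.0, 60.0, 97.0] 0.0 0.0 [0.4  0.01 0.67]
5 [-9.0, 10.0, 17.0, 114.0, 2.0, 57.0, 102.0] 0.0 0.0 [ 0.4  -0.07  0.67]
6 [-1.0, 11.0, 20.0, 113.0, -5.0, 56.0, 106.0] 0.0 0.0 [ 0.39 -0.14  0.66]
```

Continue in 7 rows to (0.40, -0.14, 0.30), tool down.

>>> step_arm([
  {"dr": [-0.026, 0.071, 0.147], "linear": [-19, -24, 20], "grip": 255},
  {"dr": [-0.052, 0.142, 0.295], "linear": [-39, -48, 41], "grip": 255},
  {"dr": [-0.078, 0.213, 0.442], "linear": [-58, -72, 61], "grip": 255},
  {"dr": [-0.103, 0.283, 0.59], "linear": [-77, -96, 82], "grip": 255},
  {"dr": [-0.129, 0.354, 0.737], "linear": [-97, -120, 102], "grip": 255},
  {"dr": [-0.155, 0.425, 0.885], "linear": [-116, -144, 122], "grip": 255},
  {"dr": [-0.181, 0.496, 1.032], "linear": [-136, -168, 143], "grip": 255},
  {"dr": [-0.181, 0.496, 1.032], "linear": [-136, -168, 143], "grip": 255},
])

```text
time: 11.8
ee_pos: [0.398, -0.1456, 0.2997]
ee_rot: [-179.9, 0.1, 84.2]
ft_force: [0.2, 0.2, 0.7]
opening: 0.004
```

```bash
python3 look.py 6 wrist; python3 - <<'E'
from h import *
from plan import *
from station import bot
s=bot.read_state()
print(proj(wcam(s['ee_pos'],s['ee_rot']),[.4131,-.3017,.063]))
T0=R.from_euler('xyz',s['ee_rot'],degrees=True).as_matrix()
q=plan(s['ee_pos'],T0,s['joint_positions'],np.array([.413,-.302,.12]),R.from_euler('xyz',[180,0,70],degrees=True).as_matrix(),4,np.load('L.npy'))
E
```

```text
11.8 [-0.6, 11.2, 20.4, 113.0, -4.6, 56.6, 106.2] [0.398, -0.1456, 0.2997] [-179.93, 0.06, 84.23] [0.2 0.2 0.7]
[[167.61817416 239.67916956]]
rotvec [-0.002, 0.0, 0.254] 14.6 lin [-157.1, 29.7, 179.5]
1 [4.0, 16.0, 21.0, 115.0, -8.0, 50.0, 110.0] 0.0 0.0 [ 0.4  -0.18  0.62]
2 [10.0, 22.0, 20.0, 116.0, -11.0, 44.0, 114.0] 0.0 0.0 [ 0.4  -0.22  0.57]
3 [16.0, 28.0, 19.0, 116.0, -14.0, 39.0, 117.0] 0.0 0.0 [ 0.4  -0.26  0.53]
4 [21.0, 33.0, 17.0, 114.0, -17.0, 35.0, 120.0] 0.0 0.0 [ 0.41 -0.3   0.48]
```

View pics/wrist6.png

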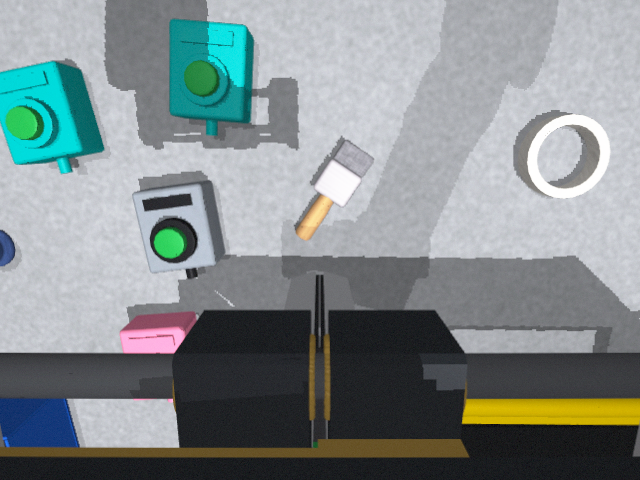

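>>> step_arm([
  {"dr": [0, 0, 0], "linear": [-38, 8, 30], "grip": 255},
  {"dr": [0, 0, 0], "linear": [-76, 17, 60], "grip": 255},
  {"dr": [0, 0, 0], "linear": [-115, 25, 95], "grip": 255},
  {"dr": [0, 0, 0], "linear": [-153, 33, 130], "grip": 255},
  {"dr": [0, 0, 0], "linear": [-153, 33, 165], "grip": 255},
  {"dr": [0, 0, 0], "linear": [-153, 33, 195], "grip": 255},
  {"dr": [0, 0, 0], "linear": [-153, 33, 215], "grip": 255},
  {"dr": [0, 0, 0], "linear": [-153, 33, 215], "grip": 255},
])

```text
time: 12.85
ee_pos: [0.4158, -0.2959, 0.0831]
ee_rot: [-179.7, -0.2, 84.7]
ft_force: [0.1, 0.4, 0.8]
opening: 0.004
```

```bash
python3 look.py 7 wrist side; python3 - <<'E'
import cv2,numpy as np
b=cv2.imread("pics/side7.png");cv2.imwrite("pics/s7a.png",cv2.resize(b[300:420,190:390],None,fx=4,fy=4,interpolation=cv2.INTER_CUBIC))
E
```

```text
12.85 [22.1, 36.4, 15.2, 115.4, -17.7, 30.7, 134.6] [0.4158, -0.2959, 0.0831] [-179.68, -0.16, 84.7] [0.1 0.4 0.8]
```

View pics/wrist7.png

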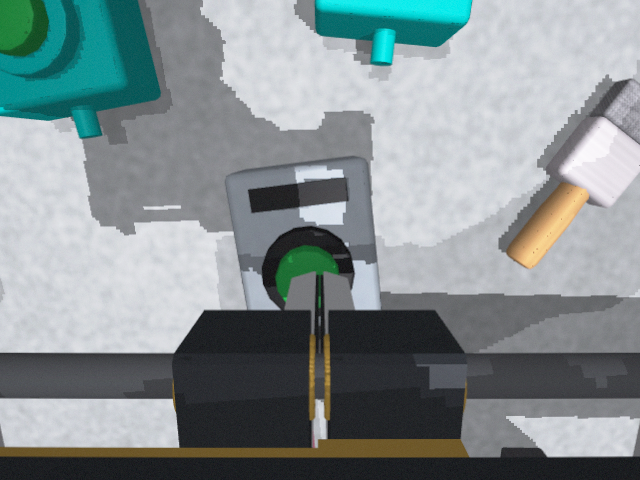

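View pics/s7a.png

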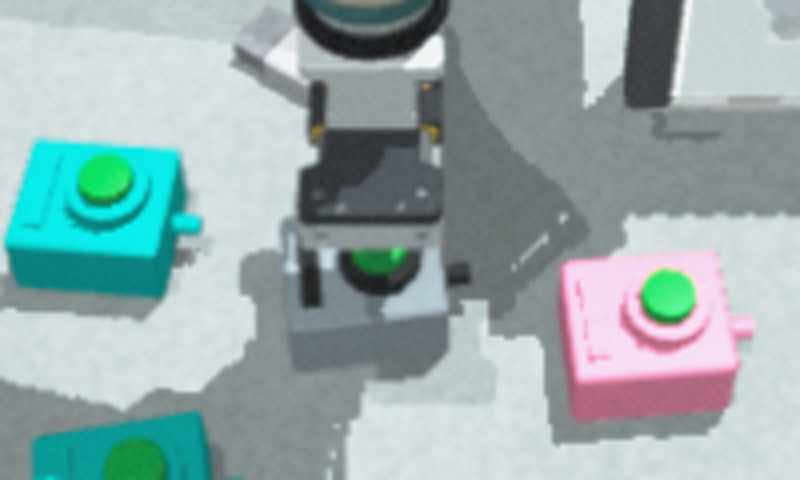

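>>> step_arm([
  {"dr": [0, 0, 0], "linear": [-6, 0, 6], "grip": 255},
  {"dr": [0, 0, 0], "linear": [-6, 0, 13], "grip": 255},
  {"dr": [0, 0, 0], "linear": [-6, 0, 18], "grip": 255},
  {"dr": [0, 0, 0], "linear": [-6, 0, 21], "grip": 255},
  {"dr": [0, 0, 0], "linear": [-6, 0, 24], "grip": 255},
  {"dr": [0, 0, 0], "linear": [-6, 0, 26], "grip": 255},
  {"dr": [0, 0, 0], "linear": [-6, 0, 27], "grip": 255},
  {"dr": [0, 0, 0], "linear": [-6, 0, 27], "grip": 255},
])

```text
time: 13.95
ee_pos: [0.4172, -0.3044, 0.0648]
ee_rot: [179.8, -0.0, 84.6]
ft_force: [-10.6, 7.7, 72.5]
opening: 0.008
```

```bash
python3 look.py 8 wrist
```

```text
13.95 [23.9, 38.3, 13.9, 115.6, -18.7, 28.0, 136.1] [0.4172, -0.3044, 0.0648] [179.79, -0.03, 84.58] [-10.6   7.7  72.5]
```

View pics/wrist8.png

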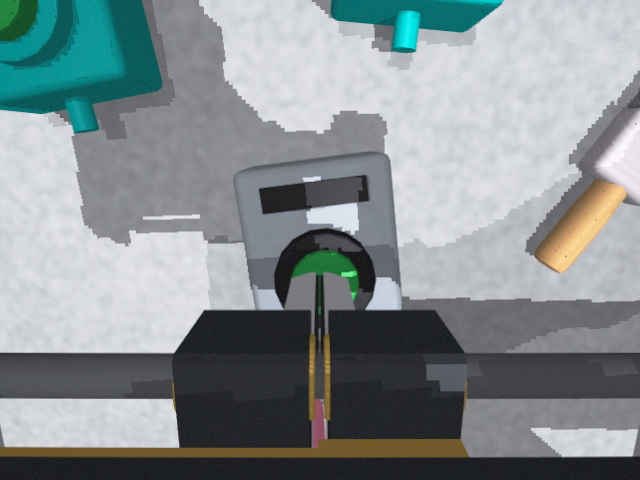

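>>> step_arm([
  {"dr": [0, 0, 0], "linear": [2, 0, 0], "grip": 255},
  {"dr": [0, 0, 0], "linear": [2, 0, 0], "grip": 255},
  {"dr": [0, 0, 0], "linear": [2, 0, 0], "grip": 255},
  {"dr": [0, 0, 0], "linear": [2, 0, 0], "grip": 255},
  {"dr": [0, 0, 0], "linear": [2, 0, 0], "grip": 255},
  {"dr": [0, 0, 0], "linear": [2, 0, -1], "grip": 255},
  {"dr": [0, 0, 0], "linear": [2, 0, -2], "grip": 255},
  {"dr": [0, 0, 0], "linear": [2, 0, -2], "grip": 255},
])

```text
time: 15.0
ee_pos: [0.4175, -0.3033, 0.0669]
ee_rot: [179.8, 0.0, 84.6]
ft_force: [-1.2, -3.3, 4.4]
opening: -0.001
```

```bash
python3 look.py 9 wrist side;python3 - <<'E'
import cv2,numpy as np
b=cv2.imread("pics/side9.png");c=cv2.imread("pics/wrist9.png");cv2.imwrite("pics/s9a.png",np.hstack([cv2.resize(b[330:420,230:320],None,fx=4,fy=4,interpolation=cv2.INTER_CUBIC),cv2.resize(c[220:320,260:360],None,fx=3.6,fy=3.6,interpolation=cv2.INTER_CUBIC)]))
E
```

```text
15.0 [23.6, 38.0, 14.0, 115.7, -18.6, 28.1, 135.8] [0.4175, -0.3033, 0.0669] [179.76, 0.04, 84.55] [-1.2 -3.3  4.4]
```

View pics/s9a.png

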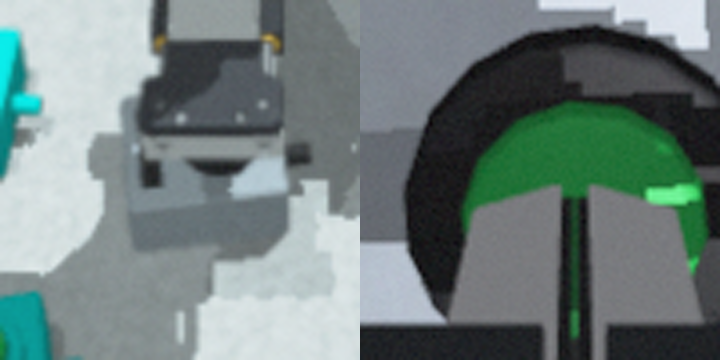

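>>> step_arm([
  {"dr": [0, 0, 0], "linear": [0, 0, -4], "grip": 255},
  {"dr": [0, 0, 0], "linear": [0, 0, -10], "grip": 255},
  {"dr": [0, 0, 0], "linear": [0, 0, -30], "grip": 255},
  {"dr": [0, 0, 0], "linear": [0, 0, -60], "grip": 255},
  {"dr": [0, 0, 0], "linear": [0, 0, -100], "grip": 255},
  {"dr": [0, 0, 0], "linear": [0, 0, -140], "grip": 255},
  {"dr": [0, 0, 0], "linear": [0, 0, -160], "grip": 255},
  {"dr": [0, 0, 0], "linear": [0, 0, -160], "grip": 255},
])

```text
time: 16.1
ee_pos: [0.4175, -0.3021, 0.2278]
ee_rot: [179.7, 0.0, 84.6]
ft_force: [0.6, 0.5, 0.4]
opening: 0.006
```

```bash
python3 look.py 10 wrist side scene;python3 - <<'E'
import cv2,numpy as np
b=cv2.imread("pics/side10.png");cv2.imwrite("pics/s10a.png",cv2.resize(b[150:300,310:410],None,fx=4,fy=4,interpolation=cv2.INTER_CUBIC))
for n in('side','scene'):
    d=cv2.absdiff(cv2.imread(f"pics/{n}10.png"),cv2.imread(f"pics/{n}5.png")).max(2)
    print(n,(d>60).sum())
E
```

```text
16.1 [17.8, 24.4, 21.5, 107.3, -11.6, 50.0, 129.6] [0.4175, -0.3021, 0.2278] [179.65, 0.0, 84.64] [0.6 0.5 0.4]
side 38883
scene 17561
```

View pics/s10a.png

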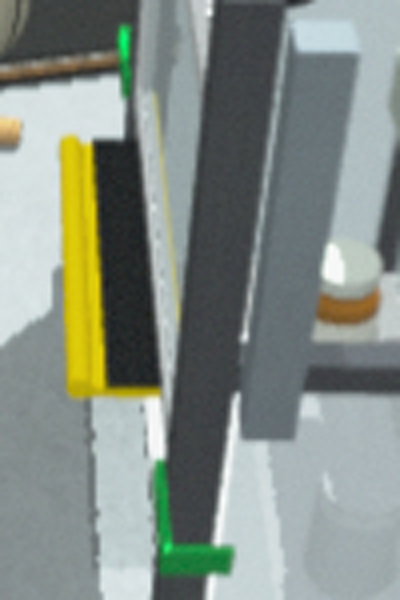

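View pics/side10.png

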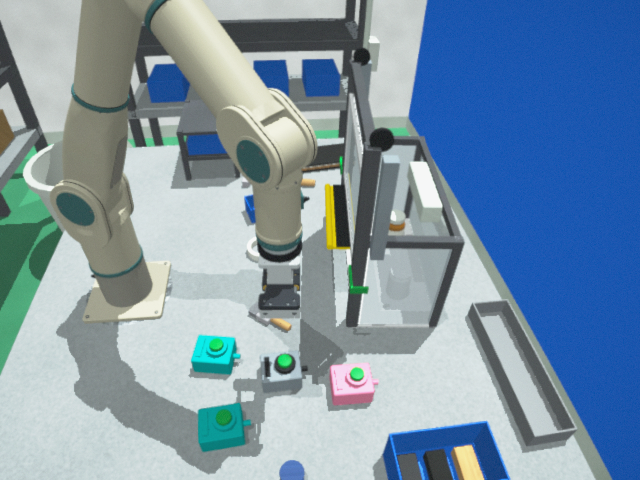

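View pics/wrist10.png

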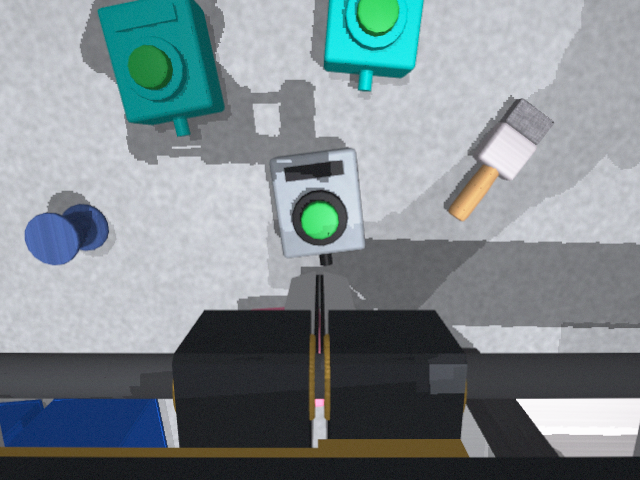

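View pics/scene10.png

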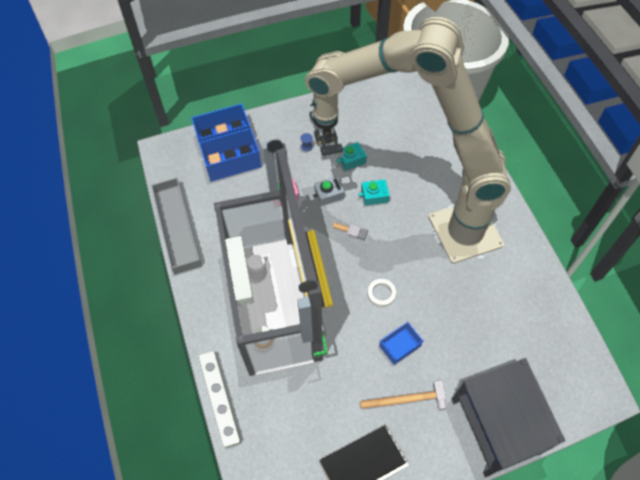

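```bash
python3 -c "
from station import ticket
print(ticket.close_job())"
```

```text
the job is handed in; nothing more can be done
None
```

I set the window level with the flags and pressed the fan button once, then handed the job in at about 16 s. No verdict was reported.

- **Window:** With shut fingers under the yellow nose, I pushed the window up about 69 mm at roughly 50 mm/s or less, then lowered and backed the hand away. A fit to the side, scene and wrist pictures put the lip 0.1 mm from the flags' mid-height (about ±1 mm). A side picture after the button press showed the window had not moved.
- **Button:** I pressed the green button on the grey box down to its stop. On easing off 2 mm the force fell to about 4 N, which is the spring, so it had bottomed. After I lifted the hand, the button looked raised and the wrist force was near zero.
- **Button height disagreed:** My picture estimate of the button top (63 mm) was too low, since it bottomed with the fingertips at 65 mm. That made the press firmer than planned, 72 N at the fingertips, under the 120 N wrist limit. The 40 N limit covers only the arm and the gripper's body.
- **Push force:** Midway up, the sideways force on the fingers (about 6 N) was larger than the upward push. It had faded by the end of the stroke.
- **Loose things:** By eye, the bin, tape, brush, hammer, spool, jar and tin look where they were at the start. I did not measure their positions again.

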